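# Load and start the glass-rod warmer

## Robot

A 7-joint arm with a two-finger parallel gripper is mounted at the origin on the work surface. World frame = base frame: x ahead of the robot, y to its left, z up, the work surface at z = 0. Lengths are in m, angles in rad, forces in N, time in s.
With the tool pointing down it reaches from about 0.35 to 0.9 m from the base axis. Payload 8.1 kg.
Tool frame: the origin (TCP) lies between the finger pads; the fingertips stand 22 mm ahead of it and the grasp point (between the pads) lies 3 mm ahead of it; z points along the fingers, y is the line along which they close (so a half turn about z gives the same grasp; the last joint's range is limited). The gripper opens to 92 mm and grips with 3 to 60 N. Pads are 19 mm wide; open, the fingers measure 130 mm over their backs; the gripper's body (75 mm by 190 mm) begins 47 mm behind the grasp point.
Start: joints at [-1.262, 0.434, 0.025, 1.573, -0.012, 1.134, -0.075], TCP at [0.25, 0.573, 0.249] pointing down, gripper open.
Joint ranges: [-2.62, 2.62], [-0.44, 2.09], [-1.27, 1.32], [0.08, 2.57], [-1.32, 4.46], [0.12, 2], [-2.74, 2.74]. Speed limits (rad/s): [2.22, 2.22, 3.01, 3.01, 3.14, 3.14, 3.14].

## Interface

Orientations are given as a rotation vector (axis times angle).
In Python, from plant import env gives the robot as it stands.
- The arm moves only by the tool step_arm, never from a script. Its argument "increments" is a list of rows, each a list of 4 numbers: the shift along the tool's x, y, z in mm, then the turn about the tool's z in degrees. In form: [[x, y, z, twist], ...]. A call has 1 to 12 rows; each row shifts and turns the commanded pose from where the row before left it, along the tool's axes as they then stand; what a row does not reach is not made up. A row lasts 1/8 s, in which the tool goes at most 62.5 mm and 10.7 degrees, less where a joint would pass 70% of its speed; a pose out of reach is approached as far as the arm can. A call with a gripper value outside its range is refused whole. "jaw" is the closure, from -1 (fully open) to 1 (shut), set as the call begins (left out, the last holds). The fingers move at their own pace and stop on an object; the grip force is fixed at half the most. Time passes only in rows, so rows that do not move let the fingers close. It gives the time, the measured TCP pose, the force, the opening and the grip force at its end, in the units of the state.
- env.observe(): the state, without advancing time (a new reading comes with each control period).
- env.grab_frame(name): name is "side" or "top" or "wrist"; returns a dict with "image" (420x560x3 uint8, blue, green, red), "fx", "fy", "cx", "cy" (pixels), "world_from_camera" (4x4, takes a point from camera to world coordinates); the wrist camera has in their place "tool_from_camera" (4x4, takes a point from camera to tool coordinates, whose origin is the TCP and whose axes are the flange's). Camera axes: x right, y down, z forward; pixel columns grow to the right and rows downward; lengths in m; the calibration is good to about 2 mm. A picture is of the moment at which its call begins: read the wrist's pose just before it. There is no depth.
- env.close_job(): hands the job in; it is judged then, once.
The state is a dict: "clock": time; "q": joint angles; "joint_vel": joint speeds; "effort": joint torques, N m; "tool_pos": TCP position; "eef_rot": TCP orientation; "contact_force": force on the tool from outside, world axes, zero at the start; "torque": the same for the moment, N m; "width": finger opening in m; "finger_force": force on a finger pad.
Only numpy, scipy, OpenCV 4.12 (cv2) and the standard library are available. Lean on these libraries where they do the work, as an engineer would, in place of code of your own. Each camera call takes 0.05 s, during which the arm holds its last target. There are 200 camera calls.

## Task

Get the rod warmer ready for flame work: while its dial is still low, lay every glass rod from the bench flat across the two notched rests, one rod to a notch, all with the melted bulb at the back over the orange-red heating strip and the paper-sleeved cold end to the front. Then push the recessed yellow cut-out button fully in with the tip of the tungsten pick, and only after that turn the dial until its pointer stands at the red mark. Leave the pick lying lengthways in the tool tray with its tip away from you, and do not disturb the cup, the brass marver or the jar.

Things in the scene. Friction and masses are not known exactly. Their poses are not given: they have to be found in the camera images.
- warmer: Rod warmer, fixed to the bench: hearth (x -60..120, y -100..100 mm, white ceramic top 46 high, orange-red heating strip on it at x 50..100) with a red control box on its right (x -60..120, y -205..-105, top 84 high; dial on top, button in front). Origin on the bench under the hearth; x points from its front (towards the robot) to its back, y left, z up. Rear heat shield at x 117, 80 high.
- front_rest (a point): Middle of the front rod rest, at the height of its notch bottoms (59 mm above the bench): an upright steel strip 6 mm thick across the hearth at warmer x = -42, with four 90 degree V notches open upward at y = -60, -20, 20, 60; teeth 79 high. A twin, the rear rest, stands at x = +34; 70 mm are clear between them. A rod lies in the same notch of both.
- heat_dial (a joint): Angle of the black dial on the control box, rad, 0 (off) to 4.8, growing clockwise from above. Its white pointer line points along (-cos a, sin a) in the warmer's x, y (to the front at 0). Black ticks every 0.4; thick red mark at 2.40, 40 mm from the axis. Light friction, stays put. Grip: upright bar along the pointer, 42 long, 14 wide, top 128 mm above the bench, on a disc 44 across (top 98).
- heat_dial_grip (a point): On the dial's axis, 121 mm above the bench, 7 mm below the top of the grip bar: the height to hold it with the middle of the finger pads. Its x axis lies along the bar (-x end carries the pointer).
- reset_button (a joint): Travel of the yellow spring button of the overheat cut-out, m: 0 out, 0.005 fully in (about 1.1 N to start, 4 N fully in). It moves along the warmer's +x and springs back. Pressed in by 0.0035 or more it resets.
- reset_face (a point): Middle of the outer face of that button (14 mm across), 46 mm above the bench. The face lies 7 mm deep in a square recess 18 mm wide inside a black collar on the front of the control box; too narrow for fingers.
- notch_1 (a point): Where the middle of a rod's axis is when it lies properly in notch 1 of the rests (1 counted from the control box), 66 mm above the bench; axes as the warmer's.
- notch_2 (a point): Where the middle of a rod's axis is when it lies properly in notch 2 of the rests (2 counted from the control box), 66 mm above the bench; axes as the warmer's.
- notch_3 (a point): Where the middle of a rod's axis is when it lies properly in notch 3 of the rests (3 counted from the control box), 66 mm above the bench; axes as the warmer's.
- notch_4 (a point): Where the middle of a rod's axis is when it lies properly in notch 4 of the rests (4 counted from the control box), 66 mm above the bench; axes as the warmer's.
- rod_red: Red glass rod, 10 mm thick, 160 mm long, 35 g, round; may be absent. Origin on its axis at mid-length; x along the rod towards its melted bulb. The bulb (15 mm across) is at +72 mm, the cold end with a white paper sleeve at -80 mm.
- rod_green: Green glass rod, 10 mm thick, 160 mm long, 35 g, round; may be absent. Origin on its axis at mid-length; x along the rod towards its melted bulb. The bulb (15 mm across) is at +72 mm, the cold end with a white paper sleeve at -80 mm.
- rod_blue: Blue glass rod, 10 mm thick, 160 mm long, 35 g, round; may be absent. Origin on its axis at mid-length; x along the rod towards its melted bulb. The bulb (15 mm across) is at +72 mm, the cold end with a white paper sleeve at -80 mm.
- rod_amber: Amber glass rod, 10 mm thick, 160 mm long, 35 g, round; may be absent. Origin on its axis at mid-length; x along the rod towards its melted bulb. The bulb (15 mm across) is at +72 mm, the cold end with a white paper sleeve at -80 mm.
- rod_red_bulb (a point): Centre of the bulb of the red rod.
- rod_green_bulb (a point): Centre of the bulb of the green rod.
- rod_blue_bulb (a point): Centre of the bulb of the blue rod.
- rod_amber_bulb (a point): Centre of the bulb of the amber rod.
- pick: Tungsten pick, 80 g: square brass handle 14 x 14 mm and 90 mm long (x -55..35), then a thin dark shaft 5 mm thick to the tip at x = +103. Origin on its axis (7 mm above what the handle lies on; the handle's middle is at x = -10); x points to the tip; the balance point is about x = -4.
- pick_tip (a point): The tip of the pick, on its axis.
- tool_tray: Shallow steel tool tray fixed to the bench, 220 x 100 mm, 14 mm high, walls and floor 3 mm. Origin under its middle on the bench; x along its length, pointing away from the robot; z up.
- steel_cup: Bystander: steel cup, 72 mm across the rim, 85 mm high; origin at the middle of its underside.
- marver: Bystander: brass cylinder 42 mm thick, 112 mm high, on an 80 mm square steel foot; origin under its middle.
- frit_jar: Bystander: closed jar, 60 mm across, 85 mm high; origin under its middle.

How it is judged:
On the way, in this order (a step that is already met when the one before it is completed fails the run):
1. every glass rod present lies in its notches, bulb to the back over the heating strip (angle between the x axis of each of rod_red, rod_green, rod_blue, rod_amber and the x axis of warmer, either way round below 0.1 rad and x of rod_red_bulb in the frame of warmer between 0.05 and 0.1 m and z of rod_red in the frame of warmer between 0.06 and 0.0695 m and z of rod_red_bulb in the frame of warmer between 0.06 and 0.072 m and y of rod_red in the frame of warmer between -0.08 and 0.08 m and x of rod_green_bulb in the frame of warmer between 0.05 and 0.1 m and z of rod_green in the frame of warmer between 0.06 and 0.0695 m and z of rod_green_bulb in the frame of warmer between 0.06 and 0.072 m and y of rod_green in the frame of warmer between -0.08 and 0.08 m and x of rod_blue_bulb in the frame of warmer between 0.05 and 0.1 m and z of rod_blue in the frame of warmer between 0.06 and 0.0695 m and z of rod_blue_bulb in the frame of warmer between 0.06 and 0.072 m and y of rod_blue in the frame of warmer between -0.08 and 0.08 m and x of rod_amber_bulb in the frame of warmer between 0.05 and 0.1 m and z of rod_amber in the frame of warmer between 0.06 and 0.0695 m and z of rod_amber_bulb in the frame of warmer between 0.06 and 0.072 m and y of rod_amber in the frame of warmer between -0.08 and 0.08 m), for 0.3 s.
2. the cut-out button is pushed in with the pick (value of joint reset_button above 0.0035 m and contact force between pick and reset_button above 0.5 N), for 0.1 s.
3. the dial points to the red mark (value of joint heat_dial between 2.28 and 2.52 rad), for 0.3 s.
At the end, for the whole second after the job is handed in: Every rod present rests in a notch of both rests (axis 60-69.5 mm high, within 0.1 rad of the warmer's x), bulb centre at warmer x 50-100 mm; dial at 2.40 +-0.12 rad; pick flat on the tray floor, within 0.35 rad of its length, tip at tray x 50-110 mm, handle within 42 mm of its centre line (all of step 1 and all of step 3 and linear speed of each of rod_red, rod_green, rod_blue, rod_amber, pick below 0.02 m/s and z of pick_tip in the frame of tool_tray below 0.02 m and z of pick in the frame of tool_tray below 0.016 m and angle between the x axis of pick and the x axis of tool_tray, either way round below 0.35 rad and x of pick_tip in the frame of tool_tray between 0.05 and 0.11 m and y of pick in the frame of tool_tray between -0.042 and 0.042 m); the robot touches nothing.
It fails at once if a bystander is pushed more than 30 mm or tipped over (distance of any of steel_cup, marver, frit_jar from where it was at the start of the episode above 0.03 m or angle between any of steel_cup, marver, frit_jar's own z axis and vertical above 0.5 rad).
Of rod_red, rod_green, rod_blue, rod_amber only 3 to 4 are there at a start; the rules pass over those that are not, and their reading is None.
At some moment in a run one of rod_red, rod_green, rod_blue, rod_amber, pick may be knocked a few centimetres aside while the robot is not near it.
Once in a run the grip may slacken for a moment while it holds something.
It also fails if it takes over 210 s, if anything falls off the work surface, if the arm or the gripper's body presses on something with over 40 N, if the wrist force passes 120 N, or if a joint passes its speed limit or range.

## Working session

There is one attempt and no reset: what is moved stays moved. The work goes in short steps, Python scripts to look and compute and a tool call to move; the robot and the scene stay as the last step left them, time stands still between calls to the robot, and variables do not carry over. Pictures are saved under pics/ and viewed, at most 14 in all, crops included, and the job is handed in when it is done.

Besides the shell and the picture viewer there is one more tool, called after "Emit:" in YAML: its name, and indented under it one key for each argument. step_arm: Moves the arm, as the interface text tells. Its arguments: {"type":"object","properties":{"increments":{"type":"array","items":{"type":"array","items":{"type":"number"}}},"jaw":{"type":"number"}},"required":["increments"]}

```bash
mkdir -p pics; cat > h.py <<'E'
import numpy as np, cv2
from plant import env
from scipy.spatial.transform import Rotation as R
def snap(name, f=None):
    s=env.observe(); d=env.grab_frame(name)
    if name=="wrist":
        T=np.eye(4);T[:3,:3]=R.from_rotvec(s["eef_rot"]).as_matrix();T[:3,3]=s["tool_pos"]
        W=T@np.array(d["tool_from_camera"])
    else: W=np.array(d["world_from_camera"])
    d["W"]=W
    if f: cv2.imwrite("pics/"+f,d["image"])
    return d
def ray(d,u,v,z):
    W=d["W"];r=W[:3,:3]@np.array([(u-d["cx"])/d["fx"],(v-d["cy"])/d["fy"],1]);o=W[:3,3]
    return o+r*(z-o[2])/r[2]
def proj(d,p):
    c=np.linalg.inv(d["W"])@np.append(p,1); return c[0]/c[2]*d["fx"]+d["cx"],c[1]/c[2]*d["fy"]+d["cy"]
E
python3 - <<'E'
from h import *
for n in("top","side"):
    d=snap(n,n+"0.png"); print(n,d["fx"],d["cx"],d["cy"],np.round(d["W"],3).tolist())
s=env.observe();print(s)
E
```

```text
top 392.69327296067974 282.0233184248766 214.7747330949703 [[0.006, -0.995, 0.097, 0.523], [-1.0, -0.006, -0.002, -0.038], [0.002, -0.096, -0.995, 0.953], [0.0, 0.0, 0.0, 1.0]]
side 401.64189468649505 281.42038255922296 218.41859478365092 [[0.979, -0.153, 0.138, 0.475], [-0.206, -0.719, 0.663, -0.657], [-0.002, -0.678, -0.735, 0.78], [0.0, 0.0, 0.0, 1.0]]
{'clock': 0.1, 'q': array([-1.26158152,  0.43515825,  0.02497729,  1.57399774, -0.01159445,
        1.13398635, -0.07509604]), 'joint_vel': array([-1.19974677e-03, -2.23984411e-04,  1.48901218e-03, -2.65417134e-03,
       -6.22609566e-04, -1.38915721e-03,  5.06256163e-05]), 'effort': array([ 2.49137185e-03, -6.69124174e+01,  9.87988897e-01, -3.15144932e+01,
       -6.04671612e-02,  3.75256932e-02,  8.12638064e-05]), 'tool_pos': array([0.25005163, 0.57234123, 0.24802363]), 'eef_rot': array([-6.42386233e-01, -3.07505643e+00,  2.19321738e-03]), 'contact_force': array([ 0.01953709,  0.74595344, -0.00897026]), 'torque': array([-0.02963276,  0.00689401,  0.00983011]), 'finger_force': 0.0, 'width': 0.09184738905980118}
```

View pics/top0.png

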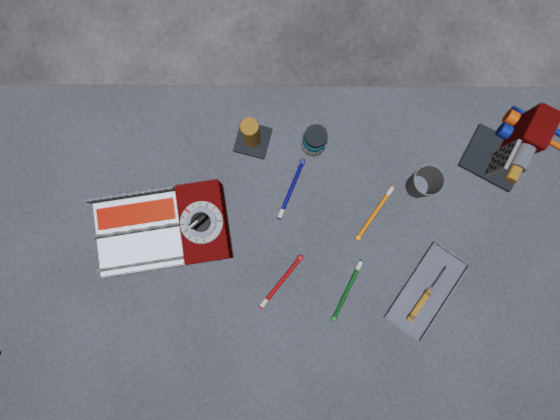

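View pics/side0.png

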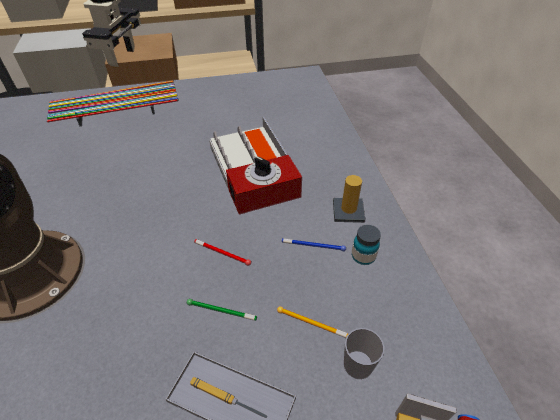

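The top view shows all four rods: blue near (291,190), amber (375,213), red (282,281) and green (347,290). The pick is in the tray at (427,293) with its tip up and to the right. The warmer is at (160,230) with its orange strip at (136,214), and the dial is at (202,222).

```bash
cat >> h.py <<'E'
HUE={"red":[(0,6),(174,180)],"amber":[(16,26)],"green":[(50,75)],"blue":[(110,130)]}
def mask(im,c,smin=130,vmin=50):
    h=cv2.cvtColor(im,cv2.COLOR_BGR2HSV);m=np.zeros(im.shape[:2],np.uint8)
    for a,b in HUE[c]: m|=cv2.inRange(h,(a,smin,vmin),(b,255,255))
    return m
def rods(d,z=0.006,box=None,colors=HUE):
    """coloured part of each elongated rod blob: ends in px (from pca)"""
    out={}
    for c in colors:
        m=mask(d["image"],c)
        n,l,st,ce=cv2.connectedComponentsWithStats(m,connectivity=8)
        for i in range(1,n):
            if st[i,4]<60: continue
            ys,xs=np.nonzero(l==i);P=np.c_[xs,ys].astype(float);mu=P.mean(0)
            w,V=np.linalg.eigh(np.cov((P-mu).T))
            if w[1]<25*w[0]: continue
            t=(P-mu)@V[:,1];a,b=mu+V[:,1]*(t.min()-.5),mu+V[:,1]*(t.max()+.5)
            n_=(P-mu)@V[:,0]; k=np.ptp(t)*.12
            # bulb end is wider
            wa,wb=np.ptp(n_[t<t.min()+k]),np.ptp(n_[t>t.max()-k])
            out.setdefault(c,[]).append((a,b,wa,wb,st[i,4]))
    return out
E
python3 - <<'E'
from h import *
d=snap("top"); im=d["image"]
for c,L in rods(d).items():
    for a,b,wa,wb,n in L:
        A,B=ray(d,*a,.006),ray(d,*b,.006)
        print(c,a.round(1),b.round(1),wa.round(1),wb.round(1),n,A.round(4)[:2],B.round(4)[:2],np.linalg.norm(A-B).round(4))
h=cv2.cvtColor(im,cv2.COLOR_BGR2HSV)
print("strip",h[214,136],"box",h[250,200],"handle",h[303,420],"dial white",h[226,193])
m=cv2.inRange(h,(3,200,150),(14,255,255)); 
n,l,st,ce=cv2.connectedComponentsWithStats(m)
i=1+st[1:,4].argmax();c=max(cv2.findContours((l==i).astype(np.uint8),0,2)[0],key=cv2.contourArea)
r=cv2.minAreaRect(c);bp=cv2.boxPoints(r)
print("strip",np.array([ray(d,*p,.046)[:2] for p in bp]).round(4).tolist(),bp.tolist())
m=cv2.inRange(h,(0,150,60),(6,255,255))[:, :].copy();m[:,235:]=0
c=max(cv2.findContours(m,0,2)[0],key=cv2.contourArea);bp=cv2.boxPoints(cv2.minAreaRect(c));print("box",bp.tolist(),np.array([ray(d,*p,.084)[:2] for p in bp]).round(4).tolist())
# pick
m=mask(im,"amber",80);n,l,st,ce=cv2.connectedComponentsWithStats(m)
print(st.tolist(),ce.round(1).tolist())
cv2.imwrite("pics/w0.png",cv2.resize(im[170:290,80:240],None,fx=5,fy=5,interpolation=2))
cv2.imwrite("pics/t0.png",cv2.resize(im[235:345,380:480],None,fx=5,fy=5,interpolation=2))
E
```

```text
red [301.7 255.1] [266.7 298.6] 4.4 3.6 198 [ 0.5174 -0.088 ] [ 0.4142 -0.0049] 0.1324
amber [386.8 195. ] [356.2 239. ] 2.9 3.5 161 [ 0.6645 -0.2952] [ 0.5567 -0.2191] 0.1319
green [356.3 270. ] [334.4 315.8] 2.7 2.3 146 [ 0.4826 -0.2184] [ 0.3751 -0.1655] 0.1198
blue [301.6 162.3] [282.3 208.7] 2.9 3.0 156 [ 0.7442 -0.0875] [ 0.6293 -0.0407] 0.124
strip [  7 159 200] box [  1 182 137] handle [ 20 114 179] dial white [ 0  6 92]Traceback (most recent call last):
  File "<stdin>", line 11, in <module>
ValueError: attempt to get argmax of an empty sequence
```

```bash
python3 - <<'E'
from h import *
d=snap("top"); im=d["image"]
h=cv2.cvtColor(im,cv2.COLOR_BGR2HSV)
def quad(m,z):
    c=max(cv2.findContours(m,0,2)[0],key=cv2.contourArea);bp=cv2.boxPoints(cv2.minAreaRect(c))
    ap=cv2.approxPolyDP(c,5,True)[:,0]
    print(bp.round(1).tolist(),np.array([ray(d,*p,z)[:2] for p in bp]).round(4).tolist(),ap.tolist())
m=cv2.inRange(h,(4,120,150),(14,255,255));m[:,185:]=0;quad(m,.046)
m=cv2.inRange(h,(0,120,40),(3,255,255));m[:,235:]=0;quad(m,.084)
cv2.imwrite("pics/w0.png",cv2.resize(im[170:290,80:240],None,fx=5,fy=5,interpolation=2))
cv2.imwrite("pics/t0.png",cv2.resize(im[235:345,380:480],None,fx=5,fy=5,interpolation=2))
E
```

```text
[[95.5999984741211, 209.3000030517578], [171.8000030517578, 197.6999969482422], [174.8000030517578, 217.6999969482422], [98.5999984741211, 229.3000030517578]] [[0.6209, 0.3928], [0.6489, 0.2169], [0.6022, 0.2084], [0.5744, 0.3835]] [[172, 199], [98, 209], [99, 229], [172, 218]]
[[173.60000610351562, 185.3000030517578], [220.89999389648438, 178.60000610351562], [232.1999969482422, 257.3999938964844], [184.89999389648438, 264.20001220703125]] [[0.6717, 0.2031], [0.6876, 0.0975], [0.512, 0.0691], [0.4967, 0.1728]] [[217, 180], [174, 188], [179, 219], [195, 200], [212, 202], [223, 215], [223, 228], [209, 243], [194, 244], [181, 232], [186, 264], [232, 256]]
```

View pics/w0.png

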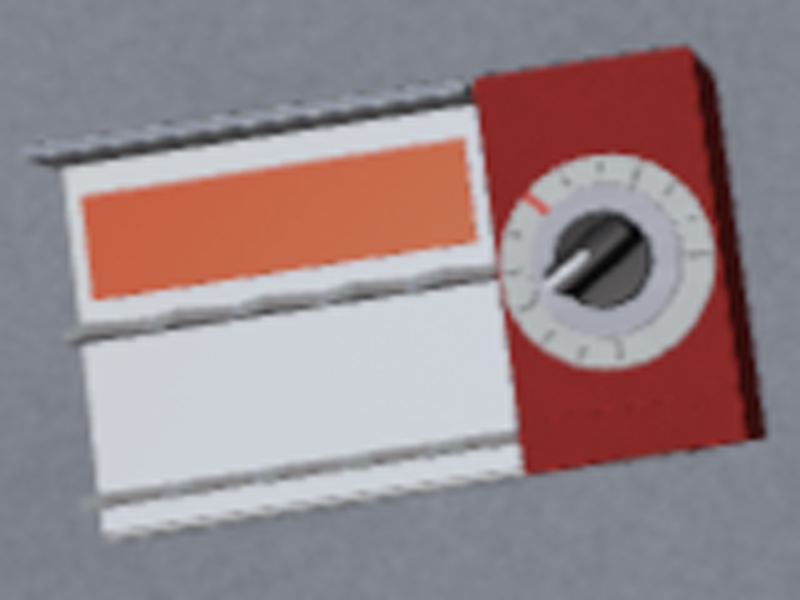

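View pics/t0.png

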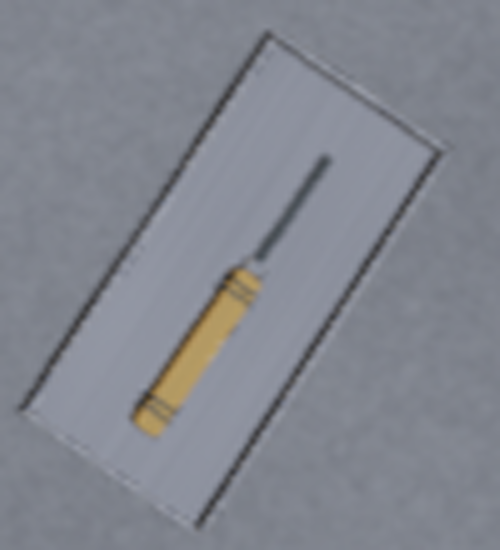

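The warmer crop shows the red mark at about 10 o'clock on the ring, with the dial pointer near 0.9 rad. The warmer's yaw is about 0.158 and its origin is near (0.5375, 0.2886). The tray crop shows the pick with its tip towards the back, roughly parallel to the tray's length.

```bash
cat >> h.py <<'E'
WO=np.array([.5375,.2886]);WY=.158
def wpt(x,y): c,s=np.cos(WY),np.sin(WY); return WO+[c*x-s*y,s*x+c*y]
BULB={"red":(301,255),"amber":(356,239),"green":(334,316),"blue":(301,162)}
def rodpose(d,c):
    z=.006; L=[r for r in rods(d,colors=[c]).get(c,[])]
    best=None
    for a,b,wa,wb,n in L:
        A,B=ray(d,*a,z)[:2],ray(d,*b,z)[:2]; l=np.linalg.norm(A-B)
        if .1<l<.165: 
            a0=np.array(BULB[c])
            bu,ot=(A,B) if np.linalg.norm(a-a0)<np.linalg.norm(b-a0) else (B,A)
            dr=(bu-ot)/l; best=(bu-.0795*dr,np.arctan2(dr[1],dr[0]),l)
    return best
def plan(x,y,z,yaw,tag=""):
    s=env.observe();M=R.from_rotvec(s["eef_rot"]).as_matrix();p=s["tool_pos"]
    cy=np.arctan2(M[1,0],M[0,0]); tw=-np.degrees((yaw-cy+np.pi)%(2*np.pi)-np.pi)
    v=np.array([x,y,z])-p; a=M.T@v*1000
    M2=M@R.from_rotvec([0,0,np.radians(tw)]).as_matrix(); b=M2.T@v*1000
    print(tag,"pos",p.round(4),"yaw",cy.round(3),"q7",s["q"][6].round(2),"| shift now",a.round(1),"| twist",tw.round(1),"| shift after twist",b.round(1),"t",round(s["clock"],2))
E
python3 - <<'E'
from h import *
d=snap("top")
for c in HUE:
    p=rodpose(d,c);print(c,p)
    g=p[0]-.020*np.array([np.cos(p[1]),np.sin(p[1])])
    off=np.pi if c in("red","blue") else 0
    plan(*g,.15,p[1]+off,c)
for k,y in((1,-.06),(2,-.02),(3,.02),(4,.06)): print(k,wpt(-.02,y))
print("jar,marver,cup",ray(d,315,137,.085),ray(d,250,125,.112),ray(d,428,178,.085))
E
```

```text
red (array([ 0.45542741, -0.03811194]), np.float64(-0.6777239034648976), np.float64(0.1324241607177573))
red pos [0.2501 0.5726 0.2484] yaw 2.73 q7 -0.08 | shift now [-413.3 -472.1   98.7] | twist 15.2 | shift after twist [-522.8 -346.9   98.7] t 0.25
amber (array([ 0.62168676, -0.26498282]), np.float64(2.526508886499947), np.float64(0.1318669824197936))
amber pos [0.2501 0.5726 0.2484] yaw 2.73 q7 -0.08 | shift now [-695.4 -622.7   98.8] | twist 11.6 | shift after twist [-806.7 -469.6   98.8] t 0.25
green (array([ 0.44645369, -0.20058961]), np.float64(2.6838546250286743), np.float64(0.11983234928515041))
green pos [0.2501 0.5726 0.2484] yaw 2.73 q7 -0.08 | shift now [-509.4 -630.7   98.8] | twist 2.6 | shift after twist [-537.8 -606.7   98.8] t 0.25
blue (array([ 0.6705456 , -0.05752034]), np.float64(-0.38773712684309186), np.float64(0.12402561897513953))
blue pos [0.2501 0.5726 0.2484] yaw 2.73 q7 -0.08 | shift now [-617.5 -409.5   98.7] | twist -1.4 | shift after twist [-607.4 -424.3   98.7] t 0.25
1 [0.52718973 0.22620049]
2 [0.52089599 0.26570225]
3 [0.51460225 0.30520401]
4 [0.50830852 0.34470577]
jar,marver,cup [ 0.78422266 -0.11368081  0.085     ] [0.80223637 0.03167516 0.112     ] [ 0.69158096 -0.36705725  0.085     ]
```

Emit:
step_arm:
  increments:
    - [-41,-47,0,0]
    - [-41,-47,0,0]
    - [-41,-47,0,0]
    - [-41,-47,0,0]
    - [-41,-47,0,0]
    - [-41,-47,0,0]
    - [-41,-47,0,0]
    - [-41,-47,0,0]
    - [-41,-47,0,0]
    - [-41,-47,0,0]
    - [0,0,50,8]
    - [0,0,50,7]

```text
clock: 1.75
tool_pos: [0.4385, -0.0229, 0.1482]
eef_rot: [1.047, 2.959, 0.002]
contact_force: [-0.0, 0.8, -0.0]
width: 0.0916
finger_force: 0.0
```

```bash
cat >> h.py <<'E'
def planrod(c,z=.0235,view=True):
    d=snap("top");p=rodpose(d,c);print(p)
    if p is None:return
    g=p[0]-.020*np.array([np.cos(p[1]),np.sin(p[1])])
    plan(*g,z,p[1]+(np.pi if c in("red","blue") else 0),c)
E
python3 - <<'E'
from h import *
planrod("red"); print(env.observe()["q"].round(2))
d=snap("wrist","wr1.png");print(np.round(d["W"],3).tolist(),d["fx"])
E
```

```text
None
[-0.43  0.28  0.44  2.17 -0.17  0.73  1.01]
[[0.631, 0.744, 0.218, 0.376], [0.776, -0.604, -0.183, 0.027], [-0.005, 0.284, -0.959, 0.278], [0.0, 0.0, 0.0, 1.0]] 303.63757163275204
```

View pics/wr1.png

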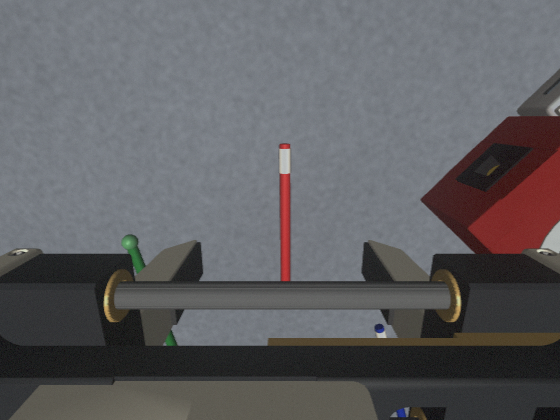

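The wrist view shows the red rod centred between the fingers, with the sleeve end at (285,145) and the sleeve edge at (285,173).

```bash
python3 - <<'E'
from h import *
d=snap("wrist")
e=ray(d,285,145,.005);f=ray(d,285,173,.005);g=ray(d,286,270,.005);print(e,f,g)
dr=(g-e)[:2];dr/=np.linalg.norm(dr);print(np.arctan2(dr[1],dr[0]))
t=e[:2]+dr*.060
plan(*t,.0235,-.6777+np.pi)
p=rodpose
plan(.4398,-.0256,.0235,-.6777+np.pi)
E
```

```text
[0.39514967 0.01262919 0.005     ] [ 0.41493688 -0.00311257  0.005     ] [ 0.49299438 -0.06392063  0.005     ]
-0.6638921204477712
 pos [ 0.4361 -0.0223  0.1476] yaw 2.469 q7 1.02 | shift now [ -6.5   2.8 124.1] | twist 0.3 | shift after twist [ -6.5   2.8 124.1] t 1.9
 pos [ 0.4361 -0.0223  0.1476] yaw 2.469 q7 1.02 | shift now [ -5.3   0.2 124.1] | twist 0.3 | shift after twist [ -5.3   0.2 124.1] t 1.9
```

Emit:
step_arm:
  increments:
    - [-6,1,50,0]
    - [0,0,50,0]
    - [0,0,15,0]
    - [0,0,9,0]
    - [0,0,0,0]

```text
clock: 2.52
tool_pos: [0.4442, -0.0247, 0.0257]
eef_rot: [1.035, 2.965, 0.002]
contact_force: [0.3, -0.0, 0.7]
width: 0.0918
finger_force: 0.0
```

Emit:
step_arm:
  increments:
    - [0,0,0,0]
    - [0,0,0,0]
    - [0,0,0,0]
    - [0,0,0,0]
    - [0,0,0,0]
    - [0,0,0,0]
  jaw: 1

```text
clock: 3.28
tool_pos: [0.443, -0.025, 0.0247]
eef_rot: [-1.038, -2.965, 0.0]
contact_force: [0.6, 0.0, -0.3]
width: 0.0361
finger_force: 0.0
```

Emit:
step_arm:
  increments:
    - [0,0,-20,0]
    - [0,0,-40,0]
    - [0,0,-50,0]
    - [0,0,-50,0]
    - [0,0,0,0]

```text
clock: 3.9
tool_pos: [0.4451, -0.025, 0.1878]
eef_rot: [1.036, 2.96, 0.005]
contact_force: [0.4, 1.0, 0.3]
width: 0.0001
finger_force: 0.0
```

```bash
python3 - <<'E'
from h import *
plan(*wpt(-.02,.06),.085,WY+np.pi)
E
```

```text
pos [ 0.4451 -0.025   0.1878] yaw 2.468 q7 1.0 | shift now [181.7 327.8 103.8] | twist -47.6 | shift after twist [-119.9  355.1  103.8] t 3.9
```

Emit:
step_arm:
  increments:
    - [0,0,0,0]
    - [0,0,0,0]
    - [0,0,0,0]
    - [0,0,0,0]
    - [0,0,0,0]
    - [0,0,0,0]
    - [0,0,0,0]
  jaw: -0.3

```text
clock: 4.78
tool_pos: [0.4431, -0.025, 0.1847]
eef_rot: [1.038, 2.965, 0.0]
contact_force: [0.5, -0.7, -0.2]
width: 0.0592
finger_force: 0.0
```

```bash
cat >> h.py <<'E'
def wristrod(c,z=.0235,off=np.pi):
    """sleeve/colour boundary & axis of rod from the wrist picture; sleeve end 80, boundary about 55 behind centre"""
    d=snap("wrist")
    for a,b,wa,wb,n in rods(d,colors=[c]).get(c,[]):
        print(c,a.round(1),b.round(1),n,ray(d,*a,.005)[:2].round(4),ray(d,*b,.005)[:2].round(4))
    return d
E
python3 - <<'E'
from h import *
d=wristrod("red")
plan(.4398,-.0256,.0235,-.6777+np.pi)
E
```

```text
red [280.6 157.5] [280.6 274.5] 945 [ 0.4147 -0.0033] [ 0.5205 -0.0878]
 pos [ 0.4431 -0.025   0.1848] yaw 2.468 q7 1.0 | shift now [  2.2  -2.5 161.3] | twist 0.2 | shift after twist [  2.2  -2.6 161.3] t 4.83
```

Emit:
step_arm:
  increments:
    - [2,-1,50,0]
    - [0,0,50,0]
    - [0,0,45,0]
    - [0,0,16,0]
    - [0,0,0,0]

```text
clock: 5.45
tool_pos: [0.4403, -0.0248, 0.0231]
eef_rot: [-1.039, -2.963, 0.001]
contact_force: [0.9, 0.3, -0.3]
width: 0.0595
finger_force: 0.0
```

Emit:
step_arm:
  increments:
    - [0,0,0,0]
    - [0,0,0,0]
    - [0,0,0,0]
    - [0,0,0,0]
    - [0,0,0,0]
    - [0,0,0,0]
    - [0,0,0,0]
    - [0,0,0,0]
    - [0,0,0,0]
  jaw: 1

```text
clock: 6.58
tool_pos: [0.4409, -0.0246, 0.0237]
eef_rot: [-1.038, -2.965, -0.0]
contact_force: [-0.1, -0.1, -0.3]
width: 0.009
finger_force: 30.0
```

Emit:
step_arm:
  increments:
    - [0,0,-20,0]
    - [0,0,-40,0]
    - [0,0,-50,0]
    - [0,0,-50,0]
    - [0,0,0,0]

```text
clock: 7.2
tool_pos: [0.4429, -0.0245, 0.1868]
eef_rot: [1.036, 2.96, 0.006]
contact_force: [0.3, 0.4, -0.5]
width: 0.0087
finger_force: 30.0
```

```bash
python3 - <<'E'
from h import *
plan(*wpt(-.02,.06),.087,WY+np.pi)
E
```

```text
pos [ 0.4429 -0.0245  0.1868] yaw 2.468 q7 1.01 | shift now [179.5 328.9 100.8] | twist -47.6 | shift after twist [-122.1  354.3  100.8] t 7.2
```

Emit:
step_arm:
  increments:
    - [22,41,0,0]
    - [22,41,0,0]
    - [22,41,0,0]
    - [22,41,0,0]
    - [22,41,0,0]
    - [22,41,0,0]
    - [22,41,0,0]
    - [22,41,0,0]
    - [0,0,0,-10]
    - [0,0,0,-10]
    - [0,0,0,-10]
    - [0,0,0,-10]

```text
clock: 8.7
tool_pos: [0.5072, 0.3412, 0.1821]
eef_rot: [0.048, -3.139, 0.002]
contact_force: [0.3, -1.4, -0.2]
width: 0.009
finger_force: 30.0
```

Emit:
step_arm:
  increments:
    - [0,0,40,-8]
    - [0,0,0,0]

```text
clock: 8.95
tool_pos: [0.5057, 0.3399, 0.1401]
eef_rot: [0.255, -3.125, 0.006]
contact_force: [0.7, -0.0, 1.2]
width: 0.0087
finger_force: 30.0
```

```bash
python3 - <<'E'
from h import *
plan(*wpt(-.02,.06),.087,WY+np.pi)
d=snap("wrist","wr2.png"); print(env.observe()["finger_force"])
for n,x,y,z in(("f",-.042,.06,.059),("f1",-.042,.08,.079),("r",.034,.06,.059),("sc",.05,.095,.046),("s2",.05,-.0,.046)):print(n,proj(d,[*wpt(x,y),z]))
E
```

```text
pos [0.5057 0.3399 0.1401] yaw -2.979 q7 1.16 | shift now [-3.7  4.5 53.1] | twist 0.3 | shift after twist [-3.7  4.5 53.1] t 8.95
29.998589158058167
f (np.float64(287.9281857731585), np.float64(198.7819455132994))
f1 (np.float64(317.9952435260446), np.float64(206.57861608680875))
r (np.float64(286.85095891199296), np.float64(289.57700921100815))
sc (np.float64(326.93986254732215), np.float64(298.0219682892575))
s2 (np.float64(217.15086703040404), np.float64(297.23412990930717))
```

View pics/wr2.png

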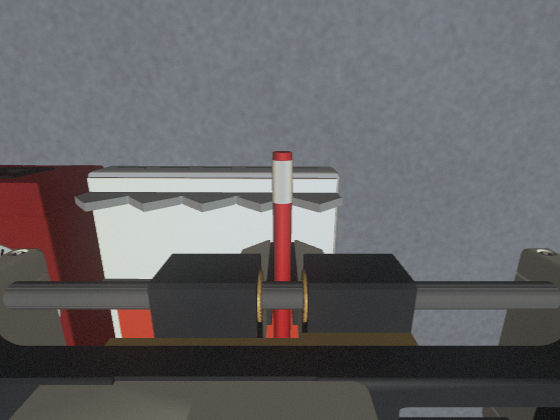

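The wrist view shows the red rod held level over the hearth at u≈282. Notch 4 is predicted at u≈288, so it lines up to within a few millimetres.

Emit:
step_arm:
  increments:
    - [-3,4,20,0]
    - [0,0,20,0]
    - [0,0,10,0]
    - [0,0,3,0]
    - [0,0,0,0]
    - [0,0,0,0]

```text
clock: 9.75
tool_pos: [0.5107, 0.3463, 0.0914]
eef_rot: [-0.257, 3.13, 0.001]
contact_force: [-0.3, 1.0, -0.5]
width: 0.0086
finger_force: 30.0
```

Emit:
step_arm:
  increments:
    - [0,0,0,0]
    - [0,0,0,0]
    - [0,0,0,0]
    - [0,0,0,0]
  jaw: 0.55

```text
clock: 10.25
tool_pos: [0.5103, 0.346, 0.0908]
eef_rot: [-0.258, 3.131, 0.0]
contact_force: [0.3, 0.7, 0.4]
width: 0.0208
finger_force: 0.0
```

Emit:
step_arm:
  increments:
    - [0,0,-20,0]
    - [0,0,-50,0]
    - [0,0,-50,0]

```text
clock: 10.62
tool_pos: [0.51, 0.3458, 0.2118]
eef_rot: [0.257, -3.13, 0.001]
contact_force: [0.8, -0.0, -0.5]
width: 0.0208
finger_force: 0.0
```

```bash
python3 - <<'E'
from h import *
d=snap("wrist","wr3.png")
planrod("blue")
planrod("green")
planrod("amber")
E
```

```text
(array([ 0.66965989, -0.05714958]), np.float64(-0.38626537326930455), np.float64(0.12306375109279642))
blue pos [0.5129 0.3475 0.2166] yaw -2.978 q7 1.15 | shift now [ -70.1 -415.3  191.8] | twist 31.5 | shift after twist [-276.8 -317.4  191.8] t 10.72
(array([ 0.44645369, -0.20058961]), np.float64(2.6838546250286743), np.float64(0.11983234928515041))
green pos [0.5117 0.3469 0.2137] yaw -2.978 q7 1.15 | shift now [ 138.4 -541.7  188. ] | twist 35.6 | shift after twist [-203.  -520.9  188. ] t 10.78
(array([ 0.62167037, -0.26500749]), np.float64(2.525928556740447), np.float64(0.13186519687255077))
amber pos [0.5106 0.3463 0.2117] yaw -2.977 q7 1.15 | shift now [ -23.6 -635.5  187.4] | twist 44.7 | shift after twist [-463.6 -435.3  187.4] t 10.82
```

View pics/wr3.png

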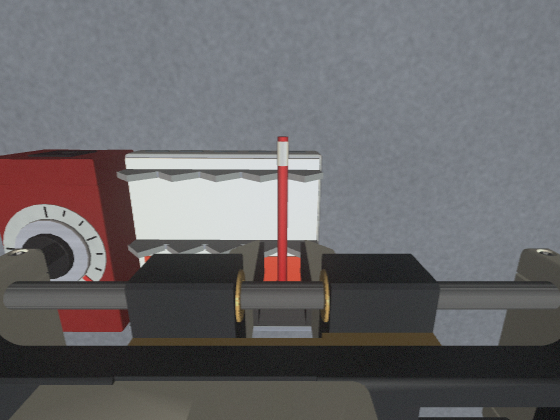

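The red rod sits in notch 4 of both rests with its sleeve at the front. Blue is next.

Emit:
step_arm:
  increments:
    - [-7,-42,0,0]
    - [-7,-42,0,0]
    - [-7,-42,0,0]
    - [-7,-42,0,0]
    - [-7,-42,0,0]
    - [-7,-42,0,0]
    - [-7,-42,0,0]
    - [-7,-42,0,0]
    - [-7,-42,0,0]
    - [-7,-37,0,0]
    - [0,0,0,10]
    - [0,0,0,10]
  jaw: -0.3

```text
clock: 12.32
tool_pos: [0.6462, -0.0528, 0.2086]
eef_rot: [-0.301, -3.124, 0.001]
contact_force: [-0.6, 0.4, -0.0]
width: 0.0596
finger_force: 0.0
```

Emit:
step_arm:
  increments:
    - [0,0,20,10]
    - [0,0,20,1]
    - [0,0,0,0]
    - [0,0,0,0]

```text
clock: 12.82
tool_pos: [0.647, -0.0521, 0.1705]
eef_rot: [-0.588, -3.085, 0.0]
contact_force: [-0.3, 0.2, 0.8]
width: 0.0597
finger_force: 0.0
```

```bash
python3 - <<'E'
from h import *
wristrod("blue")
g=np.array([.6697,-.05715])-.02*np.array([np.cos(.386),-np.sin(.386)])
plan(*g,.0235,-.386+np.pi)
E
```

```text
blue [287.1 175.4] [285.3 280.6] 861 [ 0.6308 -0.0396] [ 0.7409 -0.0845]
 pos [ 0.6473 -0.0521  0.171 ] yaw 2.765 q7 1.41 | shift now [ -2.6   3.8 147.5] | twist 0.5 | shift after twist [ -2.6   3.8 147.5] t 12.88
```

Emit:
step_arm:
  increments:
    - [-15,5,40,0]
    - [0,0,50,0]
    - [0,0,40,0]
    - [0,0,17,0]
    - [0,0,0,0]

```text
clock: 13.5
tool_pos: [0.6633, -0.0531, 0.0243]
eef_rot: [0.589, 3.086, 0.0]
contact_force: [0.1, 0.4, -0.0]
width: 0.0599
finger_force: 0.0
```

Emit:
step_arm:
  increments:
    - [0,0,0,0]
    - [0,0,0,0]
    - [0,0,0,0]
    - [0,0,0,0]
    - [0,0,0,0]
    - [0,0,0,0]
    - [0,0,0,0]
    - [0,0,0,0]
    - [0,0,0,0]
  jaw: 1

```text
clock: 14.62
tool_pos: [0.6629, -0.0529, 0.0237]
eef_rot: [0.589, 3.086, 0.0]
contact_force: [-0.1, 0.3, 0.5]
width: 0.0088
finger_force: 30.0
```

Emit:
step_arm:
  increments:
    - [0,0,-20,0]
    - [0,0,-40,0]
    - [0,0,-50,0]
    - [0,0,-50,0]
    - [0,0,0,0]

```text
clock: 15.25
tool_pos: [0.6655, -0.0537, 0.1899]
eef_rot: [0.588, 3.077, 0.002]
contact_force: [-0.7, -0.8, -0.7]
width: 0.0091
finger_force: 30.0
```

```bash
cat >> h.py <<'E'
def bnd(c):
    """grip point from sleeve boundary in top view + rod yaw"""
    d=snap("top")
    for a,b,wa,wb,n in rods(d,colors=[c]).get(c,[]):
        A,B=ray(d,*a,.006)[:2],ray(d,*b,.006)[:2];l=np.linalg.norm(A-B)
        if .1<l<.165:
            f=np.linalg.norm(a-BULB[c])<np.linalg.norm(b-BULB[c])
            bu,ot=(A,B) if f else (B,A);dr=(bu-ot)/l
            return ot+.036*dr,np.arctan2(dr[1],dr[0])
E
python3 - <<'E'
from h import *
plan(*wpt(-.02,.02),.15,WY+np.pi)
E
```

```text
pos [ 0.6655 -0.0537  0.1899] yaw 2.764 q7 1.41 | shift now [272.9 277.8  38.5] | twist -30.7 | shift after twist [ 92.9 378.2  38.5] t 15.25
```

Emit:
step_arm:
  increments:
    - [34,35,0,0]
    - [34,35,0,0]
    - [34,35,0,0]
    - [34,35,0,0]
    - [34,35,0,0]
    - [34,35,0,0]
    - [34,35,0,0]
    - [34,35,0,0]
    - [0,0,0,-10]
    - [0,0,0,-10]
    - [0,0,0,-10]
    - [0,0,40,-1]

```text
clock: 16.75
tool_pos: [0.5149, 0.3085, 0.1461]
eef_rot: [-0.261, 3.126, 0.005]
contact_force: [-0.4, 0.1, -0.8]
width: 0.009
finger_force: 30.0
```

Emit:
step_arm:
  increments:
    - [0,0,0,0]
    - [0,0,0,0]

```text
clock: 17.0
tool_pos: [0.5133, 0.3076, 0.1446]
eef_rot: [-0.256, 3.131, -0.0]
contact_force: [0.4, 0.4, 0.5]
width: 0.0093
finger_force: 30.0
```

```bash
python3 - <<'E'
from h import *
plan(*wpt(-.02,.02),.087,WY+np.pi); print(env.observe()["finger_force"])
d=wristrod("blue"); a=ray(d,285,150,.13)
E
```

```text
pos [0.5133 0.3076 0.1446] yaw -2.978 q7 1.24 | shift now [-0.8 -2.5 57.6] | twist 0.3 | shift after twist [-0.9 -2.5 57.6] t 17.0
29.990316331386566
blue [283.2 200.4] [281.6 280.6] 1240 [0.5126 0.3089] [0.5967 0.3213]
```

Emit:
step_arm:
  increments:
    - [-1,-2,20,0]
    - [0,0,20,0]
    - [0,0,12,0]
    - [0,0,4,0]
    - [0,0,0,0]
    - [0,0,0,0]

```text
clock: 17.8
tool_pos: [0.5148, 0.306, 0.0885]
eef_rot: [-0.257, 3.13, 0.001]
contact_force: [-0.5, -0.1, 0.1]
width: 0.0087
finger_force: 30.0
```

Emit:
step_arm:
  increments:
    - [0,0,0,0]
    - [0,0,0,0]
    - [0,0,0,0]
    - [0,0,0,0]
  jaw: 0.55

```text
clock: 18.3
tool_pos: [0.5144, 0.3058, 0.0878]
eef_rot: [-0.257, 3.131, 0.0]
contact_force: [0.4, 0.3, 0.2]
width: 0.0206
finger_force: 0.0
```

Emit:
step_arm:
  increments:
    - [0,0,-20,0]
    - [0,0,-50,0]
    - [0,0,-50,0]
    - [0,0,0,0]

```text
clock: 18.8
tool_pos: [0.5165, 0.3069, 0.2119]
eef_rot: [-0.257, 3.125, 0.006]
contact_force: [-0.0, 1.2, -0.3]
width: 0.0206
finger_force: 0.0
```

```bash
python3 - <<'E'
from h import *
for c in("green","amber"):
    g,y=bnd(c); print(c,g,y); plan(*g,.0235,y)
E
```

```text
green [ 0.45034004 -0.20250417] 2.6838546250286743
 pos [0.5153 0.3063 0.2095] yaw -2.978 q7 1.22 | shift now [ 147.8 -491.7  184.6] | twist 35.6 | shift after twist [-166.3 -485.8  184.6] t 18.85
amber [ 0.63508929 -0.27438894] 2.5312151005721564
 pos [0.5143 0.3058 0.2079] yaw -2.977 q7 1.22 | shift now [ -24.2 -592.3  184.1] | twist 44.4 | shift after twist [-431.5 -406.4  184.1] t 18.9
```

Emit:
step_arm:
  increments:
    - [15,-49,0,0]
    - [15,-49,0,0]
    - [15,-49,0,0]
    - [15,-49,0,0]
    - [15,-49,0,0]
    - [15,-49,0,0]
    - [15,-49,0,0]
    - [15,-49,0,0]
    - [15,-49,0,0]
    - [15,-49,0,0]
    - [0,0,0,10]
    - [0,0,0,10]
  jaw: -0.3

```text
clock: 20.4
tool_pos: [0.4451, -0.2028, 0.2062]
eef_rot: [-0.302, -3.124, -0.0]
contact_force: [0.1, 0.9, -0.9]
width: 0.0598
finger_force: 0.0
```

Emit:
step_arm:
  increments:
    - [0,0,20,10]
    - [0,0,20,6]
    - [0,0,0,0]
    - [0,0,0,0]

```text
clock: 20.9
tool_pos: [0.4462, -0.2021, 0.1676]
eef_rot: [-0.719, -3.057, 0.0]
contact_force: [-0.1, -0.1, 0.9]
width: 0.0595
finger_force: 0.0
```

```bash
python3 - <<'E'
from h import *
plan(.45034,-.2025,.0235,2.684)
d=wristrod("green")
E
```

```text
pos [ 0.4462 -0.2021  0.1676] yaw 2.68 q7 1.69 | shift now [ -4.    1.6 144.1] | twist -0.2 | shift after twist [ -4.    1.5 144.1] t 20.9
green [287.6 114.5] [286.7 157.5] 92 [ 0.3787 -0.1621] [ 0.4145 -0.1805]
green [286.9 158.5] [283.9 235.5] 267 [ 0.4154 -0.1807] [ 0.4867 -0.2193]
```

Emit:
step_arm:
  increments:
    - [-4,0,40,0]
    - [0,0,50,0]
    - [0,0,40,0]
    - [0,0,14,0]
    - [0,0,0,0]

```text
clock: 21.58
tool_pos: [0.4501, -0.2042, 0.024]
eef_rot: [-0.722, -3.057, -0.001]
contact_force: [-0.2, -0.4, 0.6]
width: 0.0597
finger_force: 0.0
```

Emit:
step_arm:
  increments:
    - [0,0,0,0]
    - [0,0,0,0]
    - [0,0,0,0]
    - [0,0,0,0]
    - [0,0,0,0]
    - [0,0,0,0]
    - [0,0,0,0]
    - [0,0,0,0]
    - [0,0,0,0]
  jaw: 1

```text
clock: 22.7
tool_pos: [0.45, -0.2039, 0.0237]
eef_rot: [0.723, 3.057, 0.0]
contact_force: [0.4, -0.4, 0.3]
width: 0.0091
finger_force: 30.0
```

Emit:
step_arm:
  increments:
    - [0,0,-20,0]
    - [0,0,-40,0]
    - [0,0,-50,0]
    - [0,0,-50,0]
    - [0,0,0,0]

```text
clock: 23.32
tool_pos: [0.4519, -0.2048, 0.187]
eef_rot: [0.721, 3.051, 0.0]
contact_force: [0.4, -0.3, 0.7]
width: 0.0091
finger_force: 30.0
```

```bash
python3 - <<'E'
from h import *
plan(*wpt(-.02,-.02),.15,WY)
E
```

```text
pos [ 0.4519 -0.2048  0.187 ] yaw 2.677 q7 1.68 | shift now [149.2 451.6  36.9] | twist 144.3 | shift after twist [ 142.  -453.9   36.9] t 23.32
```

Emit:
step_arm:
  increments:
    - [15,45,0,0]
    - [15,45,0,0]
    - [15,45,0,0]
    - [15,45,0,0]
    - [15,45,0,0]
    - [15,45,0,0]
    - [15,45,0,0]
    - [15,45,0,0]
    - [15,45,0,0]
    - [15,45,0,0]
    - [0,0,0,10]
    - [0,0,0,10]

```text
clock: 24.82
tool_pos: [0.5166, 0.266, 0.1822]
eef_rot: [-1.249, -2.882, 0.003]
contact_force: [1.1, -1.0, -0.5]
width: 0.0087
finger_force: 30.0
```

Emit:
step_arm:
  increments:
    - [0,0,0,10]
    - [0,0,0,10]
    - [0,0,0,10]
    - [0,0,0,10]
    - [0,0,0,10]
    - [0,0,0,10]
    - [0,0,0,10]
    - [0,0,0,10]
    - [0,0,0,10]
    - [0,0,0,10]
    - [0,0,0,10]
    - [0,0,0,10]

```text
clock: 26.32
tool_pos: [0.5168, 0.2654, 0.1825]
eef_rot: [3.12, 0.357, -0.002]
contact_force: [-0.2, 0.6, -0.5]
width: 0.0089
finger_force: 30.0
```

Emit:
step_arm:
  increments:
    - [0,0,40,4]
    - [0,0,0,0]
    - [0,0,0,0]

```text
clock: 26.7
tool_pos: [0.5175, 0.2652, 0.1441]
eef_rot: [3.13, 0.259, -0.0]
contact_force: [0.0, -0.2, -0.2]
width: 0.0088
finger_force: 30.0
```

```bash
python3 - <<'E'
from h import *
plan(*wpt(-.02,-.02),.087,WY); print(env.observe()["finger_force"])
d=snap("wrist","wr4.png")
E
```

```text
pos [0.5175 0.2652 0.1441] yaw 0.165 q7 -1.26 | shift now [ 3.4  0.  57.1] | twist 0.4 | shift after twist [ 3.4  0.  57.1] t 26.7
29.99871701002121
```

View pics/wr4.png

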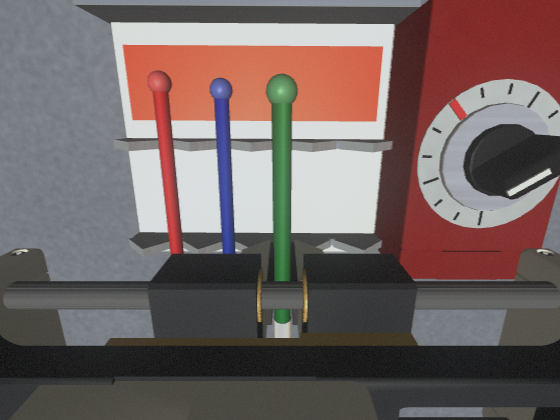

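This view, looking to the back, shows the red bulb at (159,82) and the blue bulb at (220,89) over the strip. The green rod is held over notch 2.

Emit:
step_arm:
  increments:
    - [2,0,20,0]
    - [0,0,20,0]
    - [0,0,12,0]
    - [0,0,4,0]
    - [0,0,0,0]
    - [0,0,0,0]

```text
clock: 27.5
tool_pos: [0.5197, 0.266, 0.0882]
eef_rot: [-3.131, -0.257, -0.001]
contact_force: [0.3, 0.0, 0.7]
width: 0.009
finger_force: 30.0
```

Emit:
step_arm:
  increments:
    - [0,0,0,0]
    - [0,0,0,0]
    - [0,0,0,0]
    - [0,0,0,0]
  jaw: 0.55

```text
clock: 28.0
tool_pos: [0.5193, 0.266, 0.0878]
eef_rot: [-3.131, -0.258, -0.0]
contact_force: [-0.6, 0.5, 0.3]
width: 0.0209
finger_force: 0.0
```

Emit:
step_arm:
  increments:
    - [0,0,-20,0]
    - [0,0,-50,0]
    - [0,0,-50,0]
    - [0,0,0,0]

```text
clock: 28.5
tool_pos: [0.5217, 0.2658, 0.2127]
eef_rot: [-3.128, -0.256, -0.01]
contact_force: [-1.2, 0.3, -0.7]
width: 0.0207
finger_force: 0.0
```

```bash
python3 - <<'E'
from h import *
g,y=bnd("amber"); print(g,y); plan(*g,.0235,y)
E
```

```text
[ 0.63506366 -0.27441272] 2.5262448252779985
 pos [0.5204 0.266  0.2105] yaw 0.164 q7 -1.32 | shift now [ 24.2 552.2 186.1] | twist -135.3 | shift after twist [-405.3 -375.8  186.1] t 28.55
```

Emit:
step_arm:
  increments:
    - [2,46,0,0]
    - [2,46,0,0]
    - [2,46,0,0]
    - [2,46,0,0]
    - [2,46,0,0]
    - [2,46,0,0]
    - [2,46,0,0]
    - [2,46,0,0]
    - [2,46,0,0]
    - [2,46,0,0]
    - [2,46,0,0]
    - [2,46,0,0]
  jaw: -0.3

```text
clock: 30.05
tool_pos: [0.6329, -0.2758, 0.207]
eef_rot: [-3.13, -0.257, 0.002]
contact_force: [0.6, -1.0, -0.3]
width: 0.0597
finger_force: 0.0
```

Emit:
step_arm:
  increments:
    - [0,0,0,-10]
    - [0,0,0,-10]
    - [0,0,0,-10]
    - [0,0,0,-10]
    - [0,0,0,-10]
    - [0,0,0,-10]
    - [0,0,0,-10]
    - [0,0,0,-10]
    - [0,0,0,-10]
    - [0,0,0,-10]
    - [0,0,0,-10]
    - [0,0,0,-10]

```text
clock: 31.55
tool_pos: [0.6325, -0.2745, 0.207]
eef_rot: [-1.334, -2.842, 0.001]
contact_force: [-0.2, -0.8, 1.0]
width: 0.0596
finger_force: 0.0
```

Emit:
step_arm:
  increments:
    - [0,0,20,-10]
    - [0,0,20,-5]
    - [0,0,0,0]
    - [0,0,0,0]

```text
clock: 32.05
tool_pos: [0.6332, -0.2749, 0.1681]
eef_rot: [-0.964, -2.99, 0.0]
contact_force: [0.1, 0.5, 0.6]
width: 0.06
finger_force: 0.0
```

```bash
python3 - <<'E'
from h import *
plan(.635,-.2744,.0235,2.529)
d=wristrod("amber")
E
```

```text
pos [ 0.6332 -0.2749  0.1681] yaw 2.518 q7 1.48 | shift now [ -1.2   1.5 144.6] | twist -0.6 | shift after twist [ -1.2   1.5 144.6] t 32.05
amber [40.   5.3] [46.1 37.3] 81 [ 0.3766 -0.3449] [ 0.3964 -0.3593]
amber [283.6  94.5] [284.5 231.5] 695 [ 0.5566 -0.2172] [ 0.6674 -0.2953]
```

Emit:
step_arm:
  increments:
    - [-3,0,40,0]
    - [0,0,50,0]
    - [0,0,40,0]
    - [0,0,14,0]
    - [0,0,0,0]

```text
clock: 32.72
tool_pos: [0.636, -0.2767, 0.0246]
eef_rot: [0.961, 2.99, -0.0]
contact_force: [0.4, 1.2, -0.3]
width: 0.0593
finger_force: 0.0
```

Emit:
step_arm:
  increments:
    - [0,0,0,0]
    - [0,0,0,0]
    - [0,0,0,0]
    - [0,0,0,0]
    - [0,0,0,0]
    - [0,0,0,0]
    - [0,0,0,0]
    - [0,0,0,0]
    - [0,0,0,0]
  jaw: 1

```text
clock: 33.85
tool_pos: [0.6356, -0.2765, 0.0237]
eef_rot: [-0.96, -2.991, -0.0]
contact_force: [0.4, 0.1, 0.3]
width: 0.0086
finger_force: 30.0
```

Emit:
step_arm:
  increments:
    - [0,0,-20,0]
    - [0,0,-40,0]
    - [0,0,-50,0]
    - [0,0,-50,0]
    - [0,0,0,0]

```text
clock: 34.48
tool_pos: [0.6379, -0.2781, 0.1902]
eef_rot: [0.958, 2.982, -0.001]
contact_force: [0.8, 0.3, -0.8]
width: 0.0089
finger_force: 30.0
```

```bash
python3 - <<'E'
from h import *
plan(*wpt(-.02,-.06),.15,WY)
E
```

```text
pos [ 0.6379 -0.2781  0.1902] yaw 2.52 q7 1.48 | shift now [384.  345.4  37.5] | twist 135.3 | shift after twist [ -30.3 -515.6   37.5] t 34.48
```

Emit:
step_arm:
  increments:
    - [32,29,0,0]
    - [32,29,0,0]
    - [32,29,0,0]
    - [32,29,0,0]
    - [32,29,0,0]
    - [32,29,0,0]
    - [32,29,0,0]
    - [32,29,0,0]
    - [32,29,0,0]
    - [32,29,0,0]
    - [32,29,0,0]
    - [32,29,0,0]

```text
clock: 35.98
tool_pos: [0.5252, 0.2311, 0.1839]
eef_rot: [-0.961, -2.991, 0.0]
contact_force: [-0.4, 0.7, 0.0]
width: 0.0086
finger_force: 30.0
```

Emit:
step_arm:
  increments:
    - [0,0,0,10]
    - [0,0,0,10]
    - [0,0,0,10]
    - [0,0,0,10]
    - [0,0,0,10]
    - [0,0,0,10]
    - [0,0,0,10]
    - [0,0,0,10]
    - [0,0,0,10]
    - [0,0,0,10]
    - [0,0,0,10]
    - [0,0,0,10]

```text
clock: 37.48
tool_pos: [0.5255, 0.2299, 0.1838]
eef_rot: [-3.072, -0.655, 0.001]
contact_force: [-0.3, -0.3, 0.2]
width: 0.0092
finger_force: 30.0
```

Emit:
step_arm:
  increments:
    - [0,0,0,10]
    - [0,0,0,5]
    - [0,0,40,0]
    - [0,0,0,0]
    - [0,0,0,0]

```text
clock: 38.1
tool_pos: [0.5263, 0.2298, 0.1447]
eef_rot: [-3.131, -0.257, -0.001]
contact_force: [0.3, 0.2, -0.4]
width: 0.0089
finger_force: 30.0
```

```bash
python3 - <<'E'
from h import *
plan(*wpt(-.02,-.06),.087,WY); print(env.observe()["finger_force"])
d=snap("wrist","wr5.png")
E
```

```text
pos [0.5263 0.2298 0.1447] yaw 0.164 q7 -1.35 | shift now [ 0.3  3.7 57.7] | twist 0.3 | shift after twist [ 0.3  3.7 57.7] t 38.1
29.991467893123627
```

View pics/wr5.png

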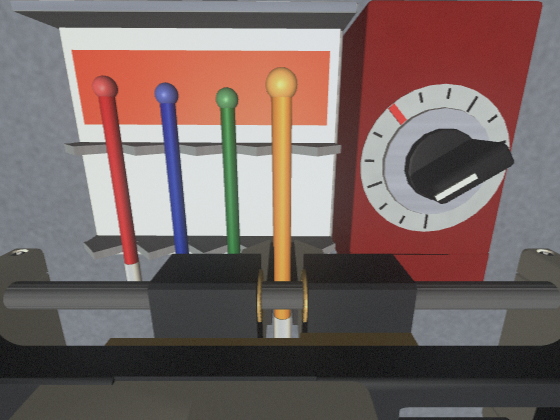

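All is clear in this view: the amber rod is over notch 1 and the red, blue and green bulbs are over the strip.

Emit:
step_arm:
  increments:
    - [0,3,20,0]
    - [0,0,20,0]
    - [0,0,12,0]
    - [0,0,4,0]
    - [0,0,0,0]
    - [0,0,0,0]

```text
clock: 38.9
tool_pos: [0.5268, 0.2272, 0.0882]
eef_rot: [-3.131, -0.257, -0.001]
contact_force: [-0.2, -0.7, -0.8]
width: 0.0086
finger_force: 30.0
```

Emit:
step_arm:
  increments:
    - [0,0,0,0]
    - [0,0,0,0]
    - [0,0,0,0]
    - [0,0,0,0]
  jaw: 0.55

```text
clock: 39.4
tool_pos: [0.5265, 0.2271, 0.0878]
eef_rot: [-3.131, -0.258, -0.0]
contact_force: [0.0, 0.2, 0.2]
width: 0.0209
finger_force: 0.0
```

Emit:
step_arm:
  increments:
    - [0,0,-20,0]
    - [0,0,-50,0]
    - [0,0,-50,0]
    - [0,0,0,0]
    - [0,0,0,0]
    - [0,0,0,0]

```text
clock: 40.15
tool_pos: [0.5257, 0.227, 0.207]
eef_rot: [3.131, 0.257, -0.002]
contact_force: [-0.1, 0.4, -0.3]
width: 0.0205
finger_force: 0.0
```

```bash
python3 - <<'E'
from h import *
d=snap("wrist","wr6.png"); d2=snap("top","top6.png")
np.save("wr6W.npy",d["W"]);print(np.round(d["W"],4).tolist(),d["cx"],d["cy"],d["fx"],env.observe()["tool_pos"])
for c in HUE:
  for a,b,wa,wb,n in rods(d,colors=[c]).get(c,[]): print(c,a,b,n)
# pick
im=d2["image"];h=cv2.cvtColor(im,cv2.COLOR_BGR2HSV)
m=cv2.inRange(h,(14,60,90),(28,255,255));m[:,:385]=0;m[:240]=0
ys,xs=np.nonzero(m);P=np.c_[xs,ys].astype(float);mu=P.mean(0);w,V=np.linalg.eigh(np.cov((P-mu).T));t=(P-mu)@V[:,1]
e=[mu+V[:,1]*t.min(),mu+V[:,1]*t.max()];print(len(P),mu,e)
print("handle",ray(d2,*mu,.015),[ray(d2,*q,.015)[:2] for q in e], ray(d2,424+0,340-0,.01) if 0 else "")
m=cv2.inRange(h,(0,0,0),(180,255,75));m[:250]=0;m[330:]=0;m[:,:415]=0;m[:,455:]=0
ys,xs=np.nonzero(m);print("shaft px",len(xs),list(zip(xs,ys))[:6])
E
```

```text
[[0.1642, -0.9445, -0.2846, 0.6032], [-0.9864, -0.1569, -0.0483, 0.2401], [0.001, 0.2886, -0.9574, 0.3422], [0.0, 0.0, 0.0, 1.0]] 281.86203297936015 206.49581016900828 303.63757163275204 [0.52590735 0.22689527 0.2069642 ]
amber [282.54796576  89.46763597] [281.17959819 235.52044258] 815
blue [188.79465348 104.19283007] [199.45192409 236.54575027] 1006
239 [418.88702929 304.78242678] [array([429.45348304, 289.30968708]), array([408.18977971, 320.44669429])]
handle [ 0.40288733 -0.36296383  0.015     ] [array([ 0.43890517, -0.38891997]), array([ 0.36670159, -0.33688669])] 
shaft px 26 [(np.int64(426), np.int64(252)), (np.int64(425), np.int64(254)), (np.int64(424), np.int64(255)), (np.int64(423), np.int64(257)), (np.int64(422), np.int64(258)), (np.int64(421), np.int64(260))]
```

View pics/wr6.png

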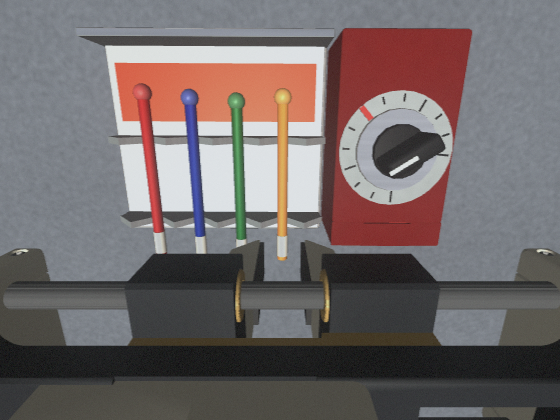

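All four rods lie in their notches, with the bulbs over the strip at (142,92), (190,98), (236,101) and (283,97). Next I refine the warmer pose and button position, then go for the pick.

```bash
python3 - <<'E'
from h import *
plan(.4029,-.363,.15,-.624)
d=snap("wrist");im=d["image"];h=cv2.cvtColor(im,cv2.COLOR_BGR2HSV)
m=cv2.inRange(h,(0,0,120),(180,60,255));m[:80]=0;m[215:]=0;m[:,335:460]&=255;m[:,:337]=0;m[:,456:]=0
m=m&cv2.inRange(np.indices(m.shape)[1].astype(np.int32),338,455)
c=max(cv2.findContours(m,0,2)[0],key=cv2.contourArea);e=cv2.fitEllipse(cv2.convexHull(c));print("ring",e,ray(d,*e[0],.0845),"pred",wpt(.03,-.155))
m=cv2.inRange(h,(2,130,140),(13,255,255));m[130:]=0;m[:,:110]=0;m[:,325:]=0
q=cv2.boxPoints(cv2.minAreaRect(max(cv2.findContours(m,0,2)[0],key=cv2.contourArea)));print("strip",q.round(1).tolist());Q=np.array([ray(d,*p,.046)[:2] for p in q]);print(Q.round(4).tolist(),"c",Q.mean(0),"pred",wpt(.075,0))
print("box",[ray(d,u,v,.084)[:2].round(4) for u,v in((343,30),(470,30))],wpt(.12,-.105),wpt(.12,-.205))
# button from wr1
W=np.array([[0.631,0.744,0.218,0.376],[0.776,-0.604,-0.183,0.027],[-0.005,0.284,-0.959,0.278],[0,0,0,1]])
im=cv2.imread("pics/wr1.png");h=cv2.cvtColor(im,cv2.COLOR_BGR2HSV)[140:200,450:540]
mk=cv2.inRange(h,(15,100,60),(35,255,255));ys,xs=np.nonzero(mk);u,v=xs.mean()+450,ys.mean()+140;print("yellow",len(xs),u,v)
k=cv2.inRange(h,(0,0,0),(180,255,60));ys,xs=np.nonzero(k);print("black",len(xs),xs.min()+450,xs.max()+450,ys.min()+140,ys.max()+140,xs.mean()+450,ys.mean()+140)
n=np.array([np.cos(WY),np.sin(WY),0])
for uu,vv,xp in((u,v,-.060),(u,v,-.054),(xs.mean()+450,ys.mean()+140,-.064)):
    r=W[:3,:3]@np.array([(uu-d["cx"])/d["fx"],(vv-d["cy"])/d["fy"],1]);o=W[:3,3]
    P0=np.array([*wpt(xp,0),0]);p=o+r*((P0-o)@n)/(r@n);dd=p[:2]-WO;print(p,"warmer y",-np.sin(WY)*dd[0]+np.cos(WY)*dd[1])
E
```

```text
pos [0.5259 0.2269 0.207 ] yaw 0.164 q7 -1.41 | shift now [-217.6  561.9   57.7] | twist 45.1 | shift after twist [244.9 550.5  57.7] t 40.25
ring ((405.19879150390625, 156.51797485351562), (121.02632904052734, 139.84742736816406), 133.24053955078125) [0.5874002  0.13151229 0.0845    ] pred [0.59151455 0.14025099]
strip [[114.69999694824219, 120.4000015258789], [115.0, 62.900001525878906], [315.0, 64.0], [314.70001220703125, 121.5]]
[[0.573, 0.3936], [0.6229, 0.3937], [0.6513, 0.2177], [0.6027, 0.2083]] c [0.61246192 0.30332554] pred [0.6115658  0.30040076]
box [array([0.6717, 0.2043]), array([0.6875, 0.1096])] [0.67252633 0.2037891 ] [0.68826068 0.1050347 ]
yellow 39 491.6666666666667 169.84615384615384
black 1925 455 538 141 191 492.814025974026 164.95896103896104
[0.50312651 0.12300892 0.05341421] warmer y -0.15812002794617294
[0.50854964 0.12710459 0.04383354] warmer y -0.15492866663692717
[0.49888413 0.12421354 0.05613785] warmer y -0.15626290360143433
```

Emit:
step_arm:
  increments:
    - [-18,47,0,0]
    - [-18,47,0,0]
    - [-18,47,0,0]
    - [-18,47,0,0]
    - [-18,47,0,0]
    - [-18,47,0,0]
    - [-18,47,0,0]
    - [-18,47,0,0]
    - [-18,47,0,0]
    - [-18,47,0,0]
    - [-18,47,0,0]
    - [-18,46,0,0]
  jaw: 0.2

```text
clock: 41.8
tool_pos: [0.4047, -0.3651, 0.2073]
eef_rot: [-3.131, -0.257, 0.001]
contact_force: [0.7, 0.0, -0.1]
width: 0.0368
finger_force: 0.0
```

Emit:
step_arm:
  increments:
    - [0,0,0,9]
    - [0,0,0,9]
    - [0,0,20,9]
    - [0,0,20,9]
    - [0,0,0,9]
    - [0,0,0,0]
    - [0,0,0,0]

```text
clock: 42.68
tool_pos: [0.4053, -0.3638, 0.1677]
eef_rot: [2.993, -0.955, -0.0]
contact_force: [-0.4, 0.4, 0.3]
width: 0.0369
finger_force: 0.0
```

```bash
python3 - <<'E'
from h import *
plan(.4029,-.363,.028,-.624)
d=snap("wrist","wr7.png");print(d["W"].round(4).tolist())
E
```

```text
pos [ 0.4053 -0.3638  0.1677] yaw -0.618 q7 -0.88 | shift now [ -2.4   0.7 139.7] | twist 0.3 | shift after twist [ -2.3   0.7 139.7] t 42.67
[[-0.5786, -0.7812, -0.2343, 0.4692], [-0.8156, 0.5544, 0.1656, -0.4084], [0.0006, 0.2869, -0.958, 0.303], [0.0, 0.0, 0.0, 1.0]]
```

View pics/wr7.png

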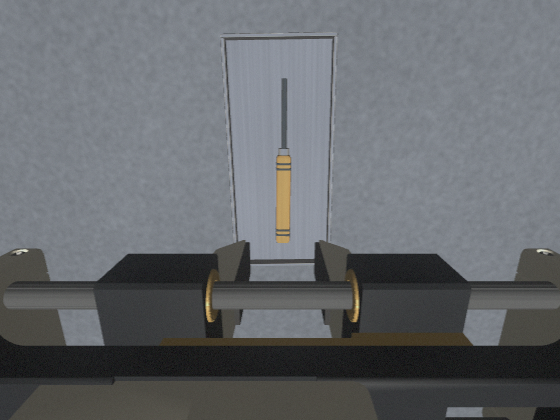

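The wrist view shows the pick in the middle of the tray, with its handle at (283,153) to (283,243) and its tip at (284,79).

```bash
python3 - <<'E'
from h import *
d=snap("wrist")
for u,v in((283,153),(283,243)):print(ray(d,u,v,.016))
t=ray(d,284,79,.01);print("tip",t)
c=[ray(d,u,v,.014)[:2] for u,v in((222,36),(335,36),(328,262),(237,264))];print("tray",np.round(c,4).tolist(),np.mean(c,0))
a,b=ray(d,283,153,.016),ray(d,283,243,.016);y=np.arctan2(*(a-b)[1::-1]);print(y)
plan(*((a+b)/2)[:2],.028,y)
d=snap("top");h=cv2.cvtColor(d["image"],cv2.COLOR_BGR2HSV);m=cv2.inRange(h,(14,60,90),(28,255,255));m[:,:385]=0;m[:230]=0;ys,xs=np.nonzero(m);print(len(xs),xs.mean(),ys.mean())
E
```

```text
[ 0.44124347 -0.38993848  0.016     ]
[ 0.36669636 -0.33711577  0.016     ]
tip [ 0.49373183 -0.42825573  0.01      ]
tray [[0.5516, -0.4046], [0.496, -0.483], [0.3209, -0.3627], [0.3745, -0.2833]] [ 0.43576366 -0.38336716]
-0.6164623073415372
 pos [ 0.4054 -0.3638  0.1679] yaw -0.619 q7 -0.88 | shift now [ -1.3   0.7 139.9] | twist -0.1 | shift after twist [ -1.3   0.7 139.9] t 42.77
112 430.9732142857143 319.29464285714283
```

Emit:
step_arm:
  increments:
    - [-1,1,50,0]
    - [0,0,50,0]
    - [0,0,30,0]
    - [0,0,10,0]
    - [0,0,0,0]
    - [0,0,0,0]

```text
clock: 43.58
tool_pos: [0.4045, -0.3646, 0.029]
eef_rot: [2.991, -0.96, 0.003]
contact_force: [-0.7, -0.1, 0.1]
width: 0.0368
finger_force: 0.0
```

Emit:
step_arm:
  increments:
    - [0,0,0,0]
    - [0,0,0,0]
    - [0,0,0,0]
    - [0,0,0,0]
    - [0,0,0,0]
    - [0,0,0,0]
  jaw: 1

```text
clock: 44.32
tool_pos: [0.4041, -0.3639, 0.028]
eef_rot: [-2.991, 0.96, -0.001]
contact_force: [-0.9, 2.3, 6.3]
width: 0.014
finger_force: 30.0
```

Emit:
step_arm:
  increments:
    - [0,0,-20,0]
    - [0,0,-40,0]
    - [0,0,-50,0]
    - [0,0,-40,0]
    - [0,0,0,0]
    - [0,0,0,0]

```text
clock: 45.08
tool_pos: [0.4038, -0.3634, 0.1777]
eef_rot: [-2.991, 0.96, 0.0]
contact_force: [-0.6, 0.8, -2.1]
width: 0.0137
finger_force: 30.0
```

```bash
python3 - <<'E'
from h import *
# stand-off: tip 60 mm in front of box front
plan(*wpt(-.060-.113-.06,-.155),.064,WY)
E
```

```text
pos [ 0.4038 -0.3634  0.1777] yaw -0.621 q7 -0.9 | shift now [-327.5 -333.9  114. ] | twist -44.6 | shift after twist [   1.6 -467.7  114. ] t 45.08
```

Emit:
step_arm:
  increments:
    - [-31,-34,0,0]
    - [-31,-34,0,0]
    - [-31,-34,0,0]
    - [-31,-34,0,0]
    - [-31,-34,0,0]
    - [-31,-34,0,0]
    - [-31,-34,0,0]
    - [-30,-34,0,0]
    - [-30,-34,0,0]
    - [-27,-34,0,0]
    - [0,0,0,0]

```text
clock: 46.45
tool_pos: [0.3537, 0.0919, 0.1772]
eef_rot: [2.992, -0.951, -0.001]
contact_force: [-0.2, -0.2, -0.2]
width: 0.0133
finger_force: 30.0
```

Emit:
step_arm:
  increments:
    - [0,0,0,-9]
    - [0,0,0,-9]
    - [0,0,0,-9]
    - [0,0,0,-9]
    - [0,0,0,-9]
    - [0,0,40,0]
    - [0,0,0,0]
    - [0,0,0,0]

```text
clock: 47.45
tool_pos: [0.3545, 0.0884, 0.1382]
eef_rot: [3.13, 0.254, -0.001]
contact_force: [0.3, 0.2, -0.2]
width: 0.0135
finger_force: 30.0
```

```bash
python3 - <<'E'
from h import *
plan(*wpt(-.060-.113-.025,-.155),.064,WY);s=env.observe();print(s["q"].round(2),s["finger_force"])
d=snap("wrist","wr8.png");np.save("wr8W.npy",d["W"])
print("pred face",proj(d,[*wpt(-.053,-.155),.046]),"collar",proj(d,[*wpt(-.06,-.155),.046]))
E
```

```text
pos [0.3545 0.0884 0.1382] yaw 0.162 q7 -1.39 | shift now [ 14.3 -13.9  74.2] | twist 0.2 | shift after twist [ 14.2 -14.   74.2] t 47.45
[-1.22  0.24  1.    2.35 -0.32  0.69 -1.39] 29.996164441108704
pred face (np.float64(261.28079924715166), np.float64(-16.43513551446665)) collar (np.float64(261.4430403224869), np.float64(-3.78903732957815))
```

View pics/wr8.png

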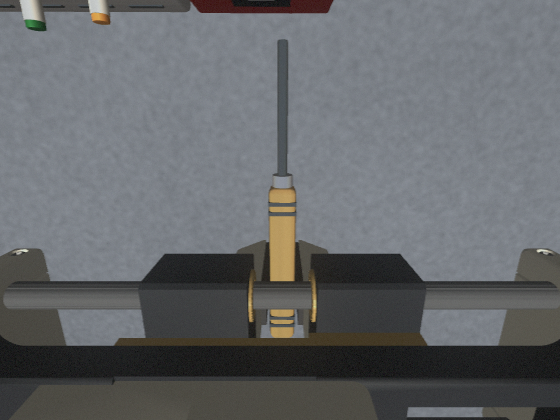

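The tip is at (283,40) and the collar's bottom edge is centred near (262,3), which matches the prediction. I need to shift sideways by about 14 mm and go down.

Emit:
step_arm:
  increments:
    - [0,-14,25,0]
    - [0,0,25,0]
    - [0,0,24,0]
    - [0,0,0,0]
    - [0,0,0,0]

```text
clock: 48.12
tool_pos: [0.3531, 0.1037, 0.0649]
eef_rot: [-3.13, -0.257, -0.002]
contact_force: [-0.1, -0.4, -0.6]
width: 0.0137
finger_force: 30.0
```

```bash
python3 - <<'E'
from h import *
plan(*wpt(-.060-.113-.025,-.155),.064,WY)
d=snap("wrist","wr9.png");im=d["image"];h=cv2.cvtColor(im,cv2.COLOR_BGR2HSV)
print("pred face",proj(d,[*wpt(-.053,-.155),.046]),"collar",proj(d,[*wpt(-.06,-.155),.046]),proj(d,[*wpt(-.06,-.155),.030]))
cv2.imwrite("pics/wr9c.png",cv2.resize(im[:180,150:420],None,fx=2.5,fy=2.5))
E
```

```text
pos [0.3531 0.1037 0.0649] yaw 0.164 q7 -1.16 | shift now [13.2  1.5  0.9] | twist 0.3 | shift after twist [13.2  1.4  0.9] t 48.12
pred face (np.float64(288.37785137315177), np.float64(-86.89075621767296)) collar (np.float64(288.15892504856936), np.float64(-66.23364491334718)) (np.float64(287.4959446685492), np.float64(-46.60307826211849))
```

View pics/wr9c.png

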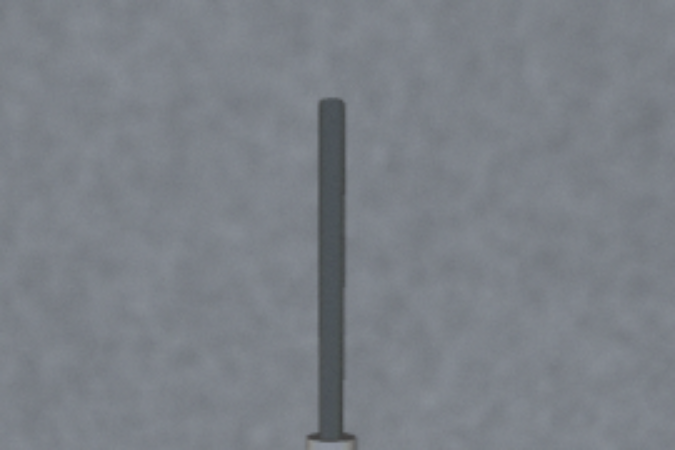

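The pick's tip is at about (282.8,39) in the full image, straight ahead of the gripper. The button is out of this view.

```bash
python3 - <<'E'
from h import *
c,s=np.cos(WY),np.sin(WY)
def tow(p): q=np.array(p[:2])-WO; return np.array([c*q[0]+s*q[1],-s*q[0]+c*q[1],p[2]])
d=snap("wrist");st=env.observe();M=R.from_rotvec(st["eef_rot"]).as_matrix()
for dx in(.110,.113):
  for dz in(.014,.018,.022):
    p=st["tool_pos"]+M@[dx,0,dz]; print(dx,dz,np.round(proj(d,p),1),tow(p).round(4))
print("tip ray z.046",tow(ray(d,282.8,39.5,.046)), "handle root",tow(ray(d,282.5,175,.046)))
W=np.load("wr8W.npy");im=cv2.imread("pics/wr8.png");h=cv2.cvtColor(im,cv2.COLOR_BGR2HSV)
for r in(0,2,4,6,8):
    row=np.nonzero(h[r,195:335,2]<45)[0]; print(r,(row.min()+195,row.max()+195,len(row)) if len(row) else None, h[r,[200,225,262,300],2])
for z in(.03,.046):
    dd=dict(d);dd["W"]=W;print(tow(ray(dd,262,3,z)))
# tip in side view
d2=snap("side");p=st["tool_pos"]+M@[.113,0,.018];u,v=proj(d2,p);print("side pred",u,v)
g=cv2.cvtColor(d2["image"],cv2.COLOR_BGR2GRAY);u0,v0=int(u)-12,int(v)-10;print(g[v0:v0+20,u0:u0+24])
E
```

```text
0.11 0.014 [282.1  40.9] [-0.1012 -0.1527  0.051 ]
0.11 0.018 [282.1  43. ] [-0.1012 -0.1526  0.047 ]
0.11 0.022 [282.1  44.9] [-0.1012 -0.1526  0.043 ]
0.113 0.014 [282.1  33.3] [-0.0982 -0.1526  0.0511]
0.113 0.018 [282.1  35.6] [-0.0982 -0.1526  0.0471]
0.113 0.022 [282.1  37.7] [-0.0982 -0.1526  0.0431]
tip ray z.046 [-0.09954326 -0.15294355  0.046     ] handle root [-0.16204502 -0.15329171  0.046     ]
0 (np.int64(232), np.int64(290), 33) [66 63 59 66]
2 (np.int64(232), np.int64(289), 58) [70 61 27 66]
4 (np.int64(233), np.int64(289), 57) [66 63 19 66]
6 (np.int64(235), np.int64(289), 50) [62 63 39 68]
8 None [67 67 66 66]
[-0.05890261 -0.15440209  0.03      ]
[-0.0638166  -0.15530573  0.046     ]
side pred 217.0109549541998 194.70042864818657
[[136 139 137 137 135 139 139 138 138 138 138 137 138 141 141 140 137 141
  138 140 136  97  76  34]
 [137 136 138 139 135 136 137 138 136 137 138 137 135 138 138 137 140 141
  140 139 139 110  82  24]
 [137 138 141 139 137 135 138 136 133 135 134 137 136 135 138 135 138 139
  139 139 138 135  86  38]
 [138 137 138 137 138 139 140 141 135 
[... 979 characters left out ...]
84  83  76  61  64  90  98 136 141 138 135 136 137 138 137 138 135
  135 136 140 141 141 143]
 [ 65  65  90  95 114 135 134 134 138 134 134 134 135 132 135 135 139 138
  137 139 139 139 139 139]
 [119 142 135 138 139 139 135 133 132 138 137 134 138 138 139 135 140 139
  138 142 142 139 139 139]
 [141 140 136 139 139 138 139 138 137 139 139 137 136 138 139 136 137 139
  137 140 141 139 140 134]
 [136 135 136 137 139 139 137 139 138 139 137 140 138 140 134 136 137 140
  136 138 136 134 134 136]
 [137 135 135 137 141 142 140 137 138 140 140 137 139 139 135 135 137 137
  135 139 135 136 136 140]
 [137 136 139 138 142 139 137 136 138 135 139 135 138 143 140 142 138 139
  140 138 138 135 135 138]]
```

Emit:
step_arm:
  increments:
    - [0,2,0,0]
    - [10,0,0,0]
    - [10,0,0,0]
    - [8,0,0,0]
    - [0,0,0,0]

```text
clock: 48.9
tool_pos: [0.3812, 0.1059, 0.0637]
eef_rot: [3.131, 0.257, 0.001]
contact_force: [0.1, -0.1, 0.2]
width: 0.0135
finger_force: 30.0
```

Emit:
step_arm:
  increments:
    - [4,0,0,0]
    - [4,0,0,0]
    - [0,0,0,0]

```text
clock: 49.28
tool_pos: [0.3885, 0.1073, 0.0638]
eef_rot: [3.131, 0.257, 0.0]
contact_force: [0.1, 0.5, -0.8]
width: 0.0138
finger_force: 30.0
```

Emit:
step_arm:
  increments:
    - [3,0,0,0]
    - [3,0,0,0]
    - [0,0,0,0]

```text
clock: 49.65
tool_pos: [0.3944, 0.1083, 0.0638]
eef_rot: [3.131, 0.258, 0.001]
contact_force: [0.3, 0.3, 0.0]
width: 0.0135
finger_force: 30.0
```

Emit:
step_arm:
  increments:
    - [2,0,0,0]
    - [0,0,0,0]
    - [0,0,0,0]

```text
clock: 50.02
tool_pos: [0.396, 0.1086, 0.0637]
eef_rot: [-3.131, -0.257, 0.0]
contact_force: [0.5, -0.6, -0.8]
width: 0.0136
finger_force: 30.0
```

Emit:
step_arm:
  increments:
    - [2,0,0,0]
    - [0,0,0,0]
    - [0,0,0,0]

```text
clock: 50.4
tool_pos: [0.3981, 0.1089, 0.0637]
eef_rot: [-3.131, -0.257, 0.0]
contact_force: [1.1, 0.2, -1.5]
width: 0.0133
finger_force: 30.0
```

Emit:
step_arm:
  increments:
    - [2,0,0,0]
    - [0,0,0,0]
    - [0,0,0,0]

```text
clock: 50.78
tool_pos: [0.4001, 0.1092, 0.0637]
eef_rot: [3.131, 0.257, 0.0]
contact_force: [-0.1, 0.2, -1.1]
width: 0.0132
finger_force: 30.0
```

Emit:
step_arm:
  increments:
    - [2,0,0,0]
    - [0,0,0,0]
    - [0,0,0,0]

```text
clock: 51.15
tool_pos: [0.4017, 0.1095, 0.0636]
eef_rot: [-3.131, -0.257, 0.001]
contact_force: [-1.7, -0.1, -1.1]
width: 0.0134
finger_force: 30.0
```

Emit:
step_arm:
  increments:
    - [2,0,0,0]
    - [0,0,0,0]
    - [0,0,0,0]

```text
clock: 51.52
tool_pos: [0.4037, 0.1098, 0.0636]
eef_rot: [3.131, 0.258, -0.001]
contact_force: [-3.3, -0.4, -0.7]
width: 0.0135
finger_force: 30.0
```

Contact is building as the spring would: 1.7 N, then 3.3 N.

Emit:
step_arm:
  increments:
    - [2,0,0,0]
    - [0,0,0,0]
    - [0,0,0,0]

```text
clock: 51.9
tool_pos: [0.4053, 0.1101, 0.0636]
eef_rot: [3.131, 0.257, -0.002]
contact_force: [-5.6, -0.5, 0.2]
width: 0.013
finger_force: 30.0
```

Emit:
step_arm:
  increments:
    - [2,0,0,0]
    - [0,0,0,0]
    - [0,0,0,0]
    - [0,0,0,0]

```text
clock: 52.4
tool_pos: [0.4056, 0.1102, 0.0632]
eef_rot: [3.131, 0.257, -0.007]
contact_force: [-9.3, -1.3, -0.0]
width: 0.0137
finger_force: 30.0
```

The button bottomed out at 9 N. Retract and return the pick.

Emit:
step_arm:
  increments:
    - [-4,0,0,0]
    - [-14,0,0,0]
    - [-14,0,0,0]
    - [-13,0,0,0]
    - [0,0,-40,0]
    - [0,0,-40,0]
    - [0,0,-30,0]
    - [0,0,0,0]
    - [0,0,0,0]

```text
clock: 53.52
tool_pos: [0.3628, 0.1036, 0.1732]
eef_rot: [-3.13, -0.259, 0.001]
contact_force: [-0.7, -0.6, -0.9]
width: 0.0136
finger_force: 30.0
```

```bash
python3 - <<'E'
from h import *
plan(.4041,-.3639,.029,-.621); print(env.observe()["finger_force"])
E
```

```text
pos [0.3628 0.1036 0.1732] yaw 0.165 q7 -1.5 | shift now [-36.  468.  143.7] | twist 45.0 | shift after twist [305.7 356.2 143.7] t 53.52
29.996049106121063
```

Emit:
step_arm:
  increments:
    - [-3,39,0,0]
    - [-3,39,0,0]
    - [-3,39,0,0]
    - [-3,39,0,0]
    - [-3,39,0,0]
    - [-3,39,0,0]
    - [-3,39,0,0]
    - [-3,39,0,0]
    - [-3,39,0,0]
    - [-3,39,0,0]
    - [-3,39,0,0]
    - [-3,39,0,0]

```text
clock: 55.02
tool_pos: [0.4036, -0.3654, 0.1716]
eef_rot: [-3.129, -0.256, 0.003]
contact_force: [0.0, -0.1, 0.0]
width: 0.0137
finger_force: 30.0
```

Emit:
step_arm:
  increments:
    - [0,0,0,9]
    - [0,0,0,9]
    - [0,0,0,9]
    - [0,0,0,9]
    - [0,0,0,9]
    - [0,0,50,0]
    - [0,0,50,0]
    - [0,0,0,0]
    - [0,0,0,0]
    - [0,0,0,0]

```text
clock: 56.28
tool_pos: [0.405, -0.3655, 0.0752]
eef_rot: [2.99, -0.961, 0.004]
contact_force: [-0.4, 0.8, -1.2]
width: 0.0136
finger_force: 30.0
```

```bash
python3 - <<'E'
from h import *
plan(.4041,-.3639,.029,-.621); print(env.observe()["finger_force"])
d=snap("wrist");M=R.from_rotvec(env.observe()["eef_rot"]).as_matrix();
g=cv2.cvtColor(d["image"],cv2.COLOR_BGR2GRAY);col=g[20:200,283].astype(int);print("tip row (was 39 before)",20+np.nonzero(col<100)[0][:3],np.nonzero(g[100]<100)[0])
E
```

```text
pos [ 0.405  -0.3655  0.0752] yaw -0.622 q7 -0.77 | shift now [-1.7 -0.8 46.2] | twist -0.0 | shift after twist [-1.7 -0.8 46.2] t 56.27
29.996160864830017
tip row (was 39 before) [39 40 41] [200 201 202 278 279 280 281 282 283 284 285 286 287 349 350 351]
```

Emit:
step_arm:
  increments:
    - [-1,0,20,0]
    - [0,0,15,0]
    - [0,0,8,0]
    - [0,0,2,0]
    - [0,0,0,0]
    - [0,0,0,0]

```text
clock: 57.08
tool_pos: [0.4039, -0.3641, 0.029]
eef_rot: [2.991, -0.96, 0.001]
contact_force: [-0.2, -0.3, -1.2]
width: 0.0136
finger_force: 30.0
```

Emit:
step_arm:
  increments:
    - [0,0,0,0]
    - [0,0,0,0]
    - [0,0,0,0]
    - [0,0,0,0]
    - [0,0,0,0]
  jaw: 0.2

```text
clock: 57.7
tool_pos: [0.4037, -0.3638, 0.0287]
eef_rot: [-2.991, 0.96, -0.0]
contact_force: [-0.5, 0.4, 0.3]
width: 0.0367
finger_force: 0.0
```

Emit:
step_arm:
  increments:
    - [0,0,-20,0]
    - [0,0,-40,0]
    - [0,0,-50,0]
    - [0,0,-50,0]
    - [0,0,0,0]
    - [0,0,0,0]

```text
clock: 58.45
tool_pos: [0.4036, -0.3635, 0.1892]
eef_rot: [-2.991, 0.96, -0.001]
contact_force: [-0.1, 0.5, 0.2]
width: 0.0367
finger_force: 0.0
```

```bash
python3 - <<'E'
from h import *
d=snap("wrist");im=d["image"];h=cv2.cvtColor(im,cv2.COLOR_BGR2HSV)
m=cv2.inRange(h,(14,70,90),(28,255,255));m[250:]=0;m[:,:230]=0;m[:,335:]=0
ys,xs=np.nonzero(m);print("handle px",len(xs),xs.min(),xs.max(),ys.min(),ys.max(),xs[ys<ys.min()+20].mean(),xs[ys>ys.max()-20].mean())
a,b=ray(d,xs[ys<ys.min()+20].mean(),ys.min(),.016)[:2],ray(d,xs[ys>ys.max()-20].mean(),ys.max(),.016)[:2]
u=(a-b)/np.linalg.norm(a-b);print("yaw",np.arctan2(u[1],u[0]),"len",np.linalg.norm(a-b))
t=(a+b)/2+.113*u;tc=np.array([.4358,-.3834]);tu=np.array([np.cos(-.60),np.sin(-.60)])
print("tip along",(t-tc)@tu,"handle across",((a+b)/2-tc)@np.array([-tu[1],tu[0]]))
# dial
dial=wpt(.03,-.155);print("dial",dial)
# pointer angle a: direction (-cos a, sin a) in warmer
for a in (.9,): 
    v=np.array([-np.cos(a),np.sin(a)]);yaw=np.arctan2(v[1],v[0])+WY;print("bar yaw",yaw)
plan(*dial,.25,WY)
for c in HUE: print(c,bnd(c) is not None)
E
```

```text
handle px 960 276 289 151 233 282.0820512820513 282.1601941747573
yaw -0.6191935631313011 len 0.08837089173258317
tip along 0.07498389609076471 handle across -0.0014193977184727372
dial [0.59151455 0.14025099]
bar yaw 2.399592653589793
 pos [ 0.4034 -0.3633  0.1886] yaw -0.621 q7 -0.91 | shift now [-140.2 -519.   -61. ] | twist -44.6 | shift after twist [ 265.  -467.7  -61. ] t 58.5
red True
amber True
green True
blue True
```

Emit:
step_arm:
  increments:
    - [-12,-43,-5,0]
    - [-12,-43,-5,0]
    - [-12,-43,-5,0]
    - [-12,-43,-5,0]
    - [-12,-43,-5,0]
    - [-12,-43,-5,0]
    - [-12,-43,-5,0]
    - [-12,-43,-5,0]
    - [-11,-43,-5,0]
    - [-11,-43,-5,0]
    - [-11,-44,-5,0]
    - [-11,-45,-5,0]
  jaw: 0.05

```text
clock: 60.2
tool_pos: [0.5921, 0.141, 0.2483]
eef_rot: [2.99, -0.961, -0.001]
contact_force: [0.0, -0.6, 0.7]
width: 0.0435
finger_force: 0.0
```

Emit:
step_arm:
  increments:
    - [0,0,0,-10]
    - [0,0,0,-10]
    - [0,0,0,-10]
    - [0,0,0,-10]
    - [0,0,0,-10]
    - [0,0,0,-10]
    - [0,0,0,-10]
    - [0,0,0,-10]
    - [0,0,0,-10]
    - [0,0,0,-10]
    - [0,0,0,-10]
    - [0,0,0,-10]

```text
clock: 61.7
tool_pos: [0.5917, 0.1394, 0.248]
eef_rot: [-2.321, -2.116, 0.002]
contact_force: [-1.2, -0.2, -0.1]
width: 0.0435
finger_force: 0.0
```

Emit:
step_arm:
  increments:
    - [0,0,0,-10]
    - [0,0,0,-10]
    - [0,0,0,-10]
    - [0,0,0,-9]
    - [0,0,0,0]
    - [0,0,0,0]

```text
clock: 62.45
tool_pos: [0.5918, 0.1394, 0.2483]
eef_rot: [-1.495, -2.763, 0.001]
contact_force: [0.9, 1.0, -0.4]
width: 0.0433
finger_force: 0.0
```

```bash
python3 - <<'E'
from h import *
plan(*wpt(.03,-.155),.124,2.16)
d=snap("wrist","wr10.png");print(d["W"].round(4).tolist());np.save("wr10W.npy",d["W"])
print(proj(d,[*wpt(.03,-.155),.128]),proj(d,[*wpt(.03,-.155),.084]))
E
```

```text
pos [0.5918 0.1394 0.2483] yaw 2.15 q7 0.47 | shift now [  0.9   0.3 124.3] | twist -0.6 | shift after twist [  0.9   0.3 124.3] t 62.45
[[0.8365, 0.5249, 0.1572, 0.5499], [0.548, -0.801, -0.2412, 0.2049], [-0.0007, 0.2879, -0.9577, 0.3836], [0.0, 0.0, 0.0, 1.0]]
(np.float64(281.3186399556462), np.float64(206.5276068741795)) (np.float64(281.4228324212395), np.float64(194.07836896449996))
```

View pics/wr10.png

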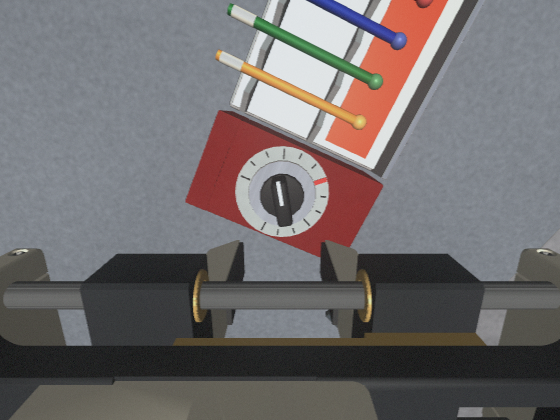

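The dial is centred at (281,197). The white pointer line runs from about (282,206) to (278,182), and the red mark is at (321,182).

```bash
cat >> h.py <<'E'
def dial(d,box):
    x0,x1,y0,y1=box;im=d["image"][y0:y1,x0:x1];h=cv2.cvtColor(im,cv2.COLOR_BGR2HSV)
    m=cv2.inRange(h,(0,0,150),(180,50,255));n,l,st,ce=cv2.connectedComponentsWithStats(m)
    for i in range(1,n):
        if st[i,4]<15: continue
        ys,xs=np.nonzero(l==i);P=np.array([ray(d,x+x0,y+y0,.128)[:2] for x,y in zip(xs,ys)]);mu=P.mean(0);w,V=np.linalg.eigh(np.cov((P-mu).T));v=V[:,1]
        q=mu-wpt(.03,-.155)
        if v@q<0:v=-v
        y=np.arctan2(v[1],v[0]);print("line",st[i,4],ce[i]+[x0,y0],"yaw",y.round(3),"angle a",((np.pi-(y-WY))%(2*np.pi)).round(3),"len",(4*np.sqrt(w[1])).round(3))
E
python3 - <<'E'
from h import *
d=snap("wrist"); dial(d,(265,300,176,232))
im=d["image"];h=cv2.cvtColor(im,cv2.COLOR_BGR2HSV)[150:240,230:335]
m=cv2.inRange(h,(0,130,150),(8,255,255))|cv2.inRange(h,(174,130,150),(180,255,255))
n,l,st,ce=cv2.connectedComponentsWithStats(m);
for i in range(1,n):
    if 8<st[i,4]<200:
        p=ray(d,*(ce[i]+[230,150]),.085)[:2];q=p-wpt(.03,-.155);y=np.arctan2(q[1],q[0]);print("red",st[i,4],ce[i]+[230,150],np.linalg.norm(q),"a",np.pi-(y-WY))
b=cv2.inRange(h,(0,0,0),(180,255,55));ys,xs=np.nonzero(b);
E
```

```text
line 22 [297.13636364 177.59090909] yaw 3.05 angle a 0.249 len 0.007
line 101 [279.40594059 193.3960396 ] yaw 2.316 angle a 0.983 len 0.025
line 429 [281.52447552 223.31701632] yaw 0.595 angle a 2.704 len 0.043
red 51 [320.15686275 180.82352941] 0.041355817865578993 a 2.3739578102373655
```

Emit:
step_arm:
  increments:
    - [0,0,40,-9.5]
    - [0,0,40,0]
    - [0,0,30,0]
    - [0,0,14,0]
    - [0,0,0,0]
    - [0,0,0,0]

```text
clock: 63.3
tool_pos: [0.5928, 0.1398, 0.126]
eef_rot: [1.255, 2.878, 0.002]
contact_force: [-0.1, -0.1, 0.4]
width: 0.0437
finger_force: 0.0
```

Emit:
step_arm:
  increments:
    - [0,0,0,0]
    - [0,0,0,0]
    - [0,0,0,0]
    - [0,0,0,0]
    - [0,0,0,0]
    - [0,0,0,0]
  jaw: 1

```text
clock: 64.05
tool_pos: [0.5919, 0.1395, 0.125]
eef_rot: [-1.255, -2.88, -0.0]
contact_force: [-1.6, -1.3, 5.1]
width: 0.0137
finger_force: 30.0
```

```bash
python3 - <<'E'
from h import *
plan(*wpt(.03,-.155),.124,.91); s=env.observe();print(s["contact_force"],s["finger_force"],s["width"])
E
```

```text
pos [0.5919 0.1395 0.125 ] yaw 2.319 q7 0.68 | shift now [0.8 0.2 1. ] | twist 80.8 | shift after twist [ 0.3 -0.7  1. ] t 64.05
[-1.60255728 -1.25607003  5.10085689] 29.994311928749084 0.01374898498285105
```

Emit:
step_arm:
  increments:
    - [0,0,0,9]
    - [0,0,0,9]
    - [0,0,0,9]
    - [0,0,0,9]
    - [0,0,0,9]
    - [0,0,0,9]
    - [0,0,0,9]
    - [0,0,0,9]
    - [0,0,0,8]
    - [0,0,0,0]
    - [0,0,0,0]

```text
clock: 65.42
tool_pos: [0.5895, 0.1394, 0.1249]
eef_rot: [-2.811, -1.398, 0.007]
contact_force: [-12.6, -1.7, 16.9]
width: 0.0141
finger_force: 30.0
```

Emit:
step_arm:
  increments:
    - [0,0,0,0]
    - [0,0,0,0]
    - [0,0,0,0]
    - [0,0,0,0]
  jaw: 0.3

```text
clock: 65.92
tool_pos: [0.5921, 0.1397, 0.1246]
eef_rot: [2.813, 1.399, 0.0]
contact_force: [0.3, 0.5, -0.5]
width: 0.0322
finger_force: 0.0
```

Emit:
step_arm:
  increments:
    - [0,0,-30,0]
    - [0,0,-50,0]
    - [0,0,-45,0]
    - [0,0,0,0]
    - [0,0,0,0]

```text
clock: 66.55
tool_pos: [0.5916, 0.1398, 0.2493]
eef_rot: [-2.812, -1.399, 0.0]
contact_force: [-0.7, 0.2, -0.1]
width: 0.0323
finger_force: 0.0
```

```bash
python3 - <<'E'
from h import *
plan(*wpt(.03,-.155),.124,.91)
d=snap("wrist","wr11.png"); dial(d,(255,310,160,235))
im=d["image"];h=cv2.cvtColor(im,cv2.COLOR_BGR2HSV)[130:250,220:345]
m=cv2.inRange(h,(0,130,150),(8,255,255))|cv2.inRange(h,(174,130,150),(180,255,255))
n,l,st,ce=cv2.connectedComponentsWithStats(m);
for i in range(1,n):
    if 8<st[i,4]<200:
        p=ray(d,*(ce[i]+[220,130]),.085)[:2];q=p-wpt(.03,-.155);y=np.arctan2(q[1],q[0]);print("red",st[i,4],ce[i]+[220,130],np.linalg.norm(q),"a",np.pi-(y-WY))
# rods & top check
d=snap("top")
for c in HUE:
  for a,b,wa,wb,n in rods(d,colors=[c]).get(c,[]): print(c,a.round(),b.round(),n)
h=cv2.cvtColor(d["image"],cv2.COLOR_BGR2HSV);m=cv2.inRange(h,(14,60,90),(28,255,255));m[:,:385]=0;m[:240]=0;ys,xs=np.nonzero(m);print("handle",len(xs),xs.mean(),ys.mean())
E
```

```text
pos [0.5916 0.1398 0.2493] yaw 0.924 q7 -0.56 | shift now [  0.2  -0.3 125.3] | twist 0.8 | shift after twist [  0.2  -0.3 125.3] t 66.55
line 2287 [283.23436817 195.35854832] yaw 0.916 angle a 2.383 len 0.092
line 121 [280. 195.] yaw 0.923 angle a 2.377 len 0.025
red 39 [281. 155.] 0.04092596225175598 a 2.3723564137765023
handle 238 418.8697478991597 304.83193277310926
```

Emit:
step_arm:
  increments:
    - [0,0,0,9]
    - [0,0,0,9]
    - [0,0,0,9]
    - [0,0,0,9]
    - [0,0,0,7]
    - [-20,-33,-10,0]
    - [-20,-33,-10,0]
    - [-20,-34,-10,0]
    - [0,0,0,0]
    - [0,0,0,0]

```text
clock: 67.9
tool_pos: [0.5155, 0.2275, 0.2791]
eef_rot: [3.129, 0.271, -0.001]
contact_force: [-0.3, -0.3, -0.6]
width: 0.0321
finger_force: 0.0
```

```bash
python3 - <<'E'
from h import *
c,s=np.cos(WY),np.sin(WY)
def tow(p): q=np.array(p[:2])-WO; return np.array([c*q[0]+s*q[1],-s*q[0]+c*q[1]]).round(4)
d=snap("wrist");im=d["image"];h=cv2.cvtColor(im,cv2.COLOR_BGR2HSV);print(env.observe()["tool_pos"])
for k,hr in {"red":[(0,4),(170,180)],"amber":[(15,26)],"green":[(45,80)],"blue":[(105,130)]}.items():
    m=sum(cv2.inRange(h,(a,90,40),(b,255,255)) for a,b in hr).astype(np.uint8);m[250:]=0
    n,l,st,ce=cv2.connectedComponentsWithStats(m)
    for i in range(1,n):
        if st[i,4]<200 or st[i,2]>60: continue
        ys,xs=np.nonzero(l==i);t=ys<ys.min()+3;b=ys>ys.max()-3
        print(k,st[i].tolist(),"bulb end",tow(ray(d,xs[t].mean(),ys.min(),.066)),"other",tow(ray(d,xs[b].mean(),ys.max(),.066)))
E
```

```text
[0.51584459 0.22684236 0.27923354]
red [166, 79, 21, 123, 1052] bulb end [0.0822 0.0613] other [-0.0525  0.0609]
amber [279, 84, 13, 122, 685] bulb end [ 0.0791 -0.0587] other [-0.0556 -0.0589]
green [245, 100, 9, 108, 676] bulb end [ 0.0624 -0.0189] other [-0.0588 -0.0187]
blue [205, 85, 16, 120, 934] bulb end [0.0769 0.0218] other [-0.0556  0.0208]
```

```bash
python3 -c "
from plant import env
print(env.close_job())"
```

```text
the job is handed in; nothing more can be done
None
```

I laid all four rods in the notches with their bulbs over the strip, pushed the cut-out button fully in with the pick, turned the dial to about 2.40 rad, put the pick back in the tray tip away, and handed the job in at about 68 s; the hand-in returned no verdict.

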